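# Press a connector insert home with bench locking pliers

## Task

A connector housing stands in the jaws of the locking pliers bolted to the bench, its blue insert still sticking out: squeeze the plier handles until they lock over centre by themselves and let go, so that the jaw presses the insert fully home. Then pull the orange release lever so that the pliers spring open, lift the housing out and set it down, upright and without dropping it, in the blue bin. Leave the white bin, the spare dark housing, the screwdriver and the jar where they are.

Things in the scene. Friction and masses are not known exactly. Their poses are not given: they have to be found in the camera images.
- pliers: locking pliers lying flat on a 180 x 100 x 10 mm base plate, bolted down. Origin on the table under the tool; +x runs along the tool from the jaws to the handle ends, +y from the fixed half to the moving half, z up. Numbers called 'pliers' are mm in these axes. Handles: dark-sleeved bars, x 24 to 93, z 46 to 64. Under them beyond x 35 there is only the table
- fixed_grip (a point): point on the outer (-y) face of the fixed handle where it is well squeezed, at pliers (60, -20, 55); axes as the pliers. The fixed handle lies at pliers y -20 to -9, up to x 93 (then a thin brass screw to x 113). Outer width over both handles here: 63 mm when open, 40.5 mm when locked
- moving_grip (a point): matching point on the outer (+y) face of the moving handle, 80 mm from its pivot pin, which stands at pliers (-20, 12); z 55 mm. The handle turns in the horizontal plane; locked it lies parallel to the fixed one at y 9 to 20.5. Pushing it there towards the fixed handle takes up to about 12 N, until it snaps over centre
- handle (a joint): angle of the moving handle, rad: 0.28 fully open (sprung), 0 fully shut on its stop and locked. Over centre below 0.06: let go below that, it snaps to 0 and stays; let go above, it springs open. The moving jaw follows it
- lever (a joint): angle of the release lever relative to the moving handle, rad: 0 at rest (sprung back), up to 0.3 as the orange tab is pulled away from the fixed handle (pliers +y). When locked, it moves freely for 0.05, then forces the handle off its lock once the tab has moved some 10 to 20 mm; about 3 N. The handle then springs open by itself; the open tab rests about 40 mm outward of its locked place
- lever_tab (a point): centre of the release lever's orange tab, a block 38 long (along the handle) x 8 thick x 26 high, z 45 to 71 mm, sticking out beyond the end of the moving handle: when locked at pliers (119, 14.5, 58), free on both sides. x axis along the lever, y outward, the way to pull
- nest (a point): middle of the white nest floor on which the housing stands, at pliers (-105, -3, 30); lips 5 mm high at its two x ends. Jaw arms pass outside the housing at pliers y -52 to -42 and (moving, shut) 42 to 52, z 47 to 63, x -115 to -15; webs join them from x -48 to -15, leaving 35 mm between web and housing for a finger. Jaw pads: fixed face y -20; moving pad backs off 10 mm when open
- housing: aluminium connector housing, a block 44 (own x) x 34 (own y) x 40 high, 0.15 kg; origin at the centre of its underside, z up. At the start it stands in the pliers' nest, own x and y along the pliers'. Best gripped over its 44 mm width (x faces). The blue insert, 24 x 24 mm, is in its +y face, towards the moving jaw
- insert (a joint): how far the blue insert is pushed out of the housing, m: 0 is home (flush to 0.5 mm), at the start 4 to 6 mm; stiff, it needs about 5 N and stays where it is left
- blue_bin: open blue plastic bin, 150 (own x) x 120 (own y) x 35 high, walls and floor 4 mm; loose, 0.5 kg; origin at the centre of its underside. It stands to the one or the other side of the pliers
- white_bin: the same in white, with a small brass ring in it; stands on the other side of the pliers. Leave it alone
- spare_housing: dark steel block of the housing's size without insert, behind the pliers; leave it alone
- screwdriver: screwdriver with green handle, 170 long, lying on the table between the robot and the pliers, to the right; leave it alone
- jar: small closed jar, 48 across, 60 high, behind the pliers; leave it alone
Not all that is in view belongs to the job. Of the things that look like the blue_bin, the larger one is meant.

How it is judged:
On the way, in this order (a step that is already met when the one before it is completed fails the run):
1. the handles are locked over centre with the gripper off them, and the insert is pressed home (value of joint handle below 0.03 rad and value of joint insert below 0.0015 m and contact force between the fingers and pliers below 0.5 N), for 0.3 s.
2. the release lever is pulled while the pliers are still locked (value of joint lever above 0.04 rad and value of joint handle below 0.09 rad).
3. the pliers are sprung open again and the lever is let go (value of joint handle above 0.24 rad and value of joint lever below 0.05 rad), for 0.2 s.
At the end, for the whole second after the job is handed in: The housing stands in the blue bin at rest (centre within 60 mm along and 45 mm across the bin's middle, underside within 10 mm of the bin's underside, upright to 0.15 rad), its insert home to 1.5 mm, the pliers open (handle above 0.24 rad) with the lever back (below 0.05 rad) (all of step 3 and x of housing in the frame of blue_bin between -0.06 and 0.06 m and y of housing in the frame of blue_bin between -0.045 and 0.045 m and z of housing in the frame of blue_bin below 0.01 m and angle between housing's own z axis and vertical below 0.15 rad and value of joint insert below 0.0015 m and linear speed of housing below 0.02 m/s); the robot touches nothing.
It fails at once if the white bin, spare housing, screwdriver or jar is shifted by more than 40 mm (distance of any of white_bin, spare_housing, screwdriver, jar from where it was at the start of the episode above 0.04 m).
It fails at once if the housing is dropped into the blue bin from more than about 20 mm above its floor (contact force between the fingers and housing below 0.1 N and linear speed of housing above 0.2 m/s and z of housing in the frame of blue_bin above 0.02 m and x of housing in the frame of blue_bin between -0.075 and 0.075 m and y of housing in the frame of blue_bin between -0.06 and 0.06 m).
It also fails if it takes over 61 s, if anything falls off the work surface, if the arm or the gripper's body presses on something with over 40 N, if the wrist force passes 120 N, or if a joint passes its speed limit or range.

## Robot

A 6-joint arm with a two-finger parallel gripper is mounted at the origin on the work surface. World frame = base frame: x ahead of the robot, y to its left, z up, the work surface at z = 0. Lengths are in m, angles in rad, forces in N, time in s.
With the tool pointing down it reaches from about 0.4 to 0.925 m from the base axis. Payload 3.4 kg.
Tool frame: the origin (TCP) lies on the centre line of the jaws, within the pads' length; the fingertips stand 19 mm ahead of it and the grasp point (between the pads) is the TCP (arm.tip_extent is the distance from the TCP to the fingertips, in m); x points along the fingers, y is the direction in which the jaws open and shut, and the axes are right-handed (so a half turn about x gives the same grasp; the last joint's range is limited). The gripper opens to 85 mm and grips with 20 to 120 N. Pads are 22 mm wide; open, the fingers measure 114 mm over their backs; the gripper's body (76 mm by 85 mm) begins 54 mm behind the grasp point. The pads swing forward as they close: fully open they stand 13 mm farther back than shut.
Start: joints at [1.264, 0.307, 1.506, -0, 1.328, -0.073], TCP at [0.133, 0.559, 0.222] pointing down, gripper open.
Joint ranges: [-3.12, 3.12], [-1.05, 2.28], [0.14, 2.33], [-1.42, 4.57], [0.1, 2.73], [-2.68, 2.68]. Speed limits (rad/s): [2.57, 2.57, 3.14, 3.14, 3.14, 3.14].

## Interface

Orientations are given as a 3x3 rotation matrix whose columns are the frame's x, y, z axes.
In Python, from cell import arm, cams gives the robot as it stands.
- The arm moves only by the tool jog_arm, never from a script. Its argument "motion" is one flat list of numbers, 7 for each row, row after row: the shift along the tool's x, y, z in m, then the turn, a rotation vector about the tool's x, y, z in rad, then the finger opening in m, from 0 to 0.0854. A call has 1 to 8 rows; each row shifts and turns the commanded pose from where the row before left it, along the tool's axes as they then stand; what a row does not reach is not made up. A row lasts 1/12 s, in which the tool goes at most 41.7 mm and 7.16 degrees, less where a joint would pass 70% of its speed; a pose out of reach is approached as far as the arm can. A call is refused whole if a number of a shift passes 0.0417 or a number of a turn 0.125, either way. A call with a gripper value outside its range is refused whole. The fingers move at their own pace and stop on an object; the grip force is fixed at half the most. Time passes only in rows, so rows that do not move let the fingers close. It gives the time, the measured TCP pose, the force and the opening at its end, in the units of the state.
- arm.state(): the state, without advancing time (a new reading comes with each control period).
- cams.get_image(name): name is "scene" or "side" or "wrist"; returns a dict with "image" (480x640x3 uint8, blue, green, red), "fx", "fy", "cx", "cy" (pixels), "D" ([k1, k2, p1, p2, k3] as OpenCV has them; the pictures are not rectified), "view" (4x4, takes a point from world to camera coordinates); the wrist camera has in their place "hand_eye" (4x4, takes a point from camera to tool coordinates, whose origin is the TCP and whose axes are the tool frame's). Camera axes: x right, y down, z forward; pixel columns grow to the right and rows downward; lengths in m; the calibration is good to about 2 mm. A picture is of the moment at which its call begins: read the wrist's pose just before it. There is no depth.
- arm.close_job(): hands the job in, once; it reports no verdict.
The state is a dict: "clock": time; "joint_positions": joint angles; "joint_velocities": joint speeds; "tau": joint torques, N m; "tool_pos": TCP position; "tool_rot": TCP orientation; "wrist_force": force on the tool from outside, world axes, zero at the start; "wrist_torque": the same for the moment, N m; "finger_gap": opening from 0.0 (shut) to 1.0 (fully open).
Only numpy, scipy, OpenCV 4.12 (cv2) and the standard library are available. Lean on these libraries where they do the work, as an engineer would, in place of code of your own. Each camera call takes 0.05 s, during which the arm holds its last target.

## Working session

There is one attempt and no reset: what is moved stays moved. The work goes in short steps, Python scripts to look and compute and a tool call to move; the robot and the scene stay as the last step left them, time stands still between calls to the robot, and variables do not carry over. Pictures are saved under pics/ and viewed, and the job is handed in when it is done.

Besides the shell and the picture viewer there is one more tool, called as name(argument=value, ...) on one line, values as JSON. jog_arm: Moves the arm, as the interface text tells. Its arguments: {"type":"object","properties":{"motion":{"type":"array"}},"required":["motion"]}

```bash
ls; mkdir -p pics
python3 - <<'E'
from cell import arm,cams
import cv2
print(arm.state())
for n in ["scene","side","wrist"]:
    d=cams.get_image(n); cv2.imwrite(f"pics/{n}0.png",d["image"]); print(n,{k:v for k,v in d.items() if k!="image"})
E
```

```text
pics
{'clock': 0.0, 'joint_positions': array([ 1.26448148e+00,  3.07569711e-01,  1.50765751e+00,  2.31860356e-05,
        1.32840121e+00, -7.35025711e-02]), 'joint_velocities': array([ 0.00085191,  0.0006264 , -0.00161286,  0.000991  ,  0.0004396 ,
        0.00190317]), 'tau': array([-3.47569940e-04, -4.57549131e+01, -2.51913732e+01, -2.49347595e-04,
        1.35750169e-02,  5.89854906e-06]), 'tool_pos': array([0.13246394, 0.55880654, 0.22118893]), 'tool_rot': array([[-6.35342231e-04,  2.30719634e-01,  9.73020065e-01],
       [-1.93422417e-03,  9.73018158e-01, -2.30720445e-01],
       [-9.99997928e-01, -2.02862537e-03, -1.71936033e-04]]), 'wrist_force': array([ 0.56680971, -0.47791646, -0.90795806]), 'wrist_torque': array([ 0.02766872, -0.00274708,  0.06758408]), 'finger_gap': 0.9987032361369071}
scene {'fx': 617.512372368959, 'fy': 617.512372368959, 'cx': 323.5134005861602, 'cy': 236.49293919879824, 'D': array([-0.08342871,  0.        ,  0.        ,  0.        ,  0.        ]), 'view': array([[-0.8689594 ,  0.49476996, -0.0105953 ,  0.46257691],
       [ 0.26710468,  0.45087471, -0.8
[... 431 characters left out ...]
7737, -0.77977062,  0.17555266],
       [ 0.2235273 ,  0.7472873 , -0.6257773 ,  1.10764713],
       [ 0.        ,  0.        ,  0.        ,  1.        ]])}
wrist {'fx': 351.52859390180345, 'fy': 351.52859390180345, 'cx': 313.69256676038117, 'cy': 243.61656438819008, 'D': array([-0.00985314,  0.        ,  0.        ,  0.        ,  0.        ]), 'hand_eye': array([[ 6.95633774e-04, -3.15075781e-01,  9.49066261e-01,
        -1.51519509e-01],
       [ 9.99999730e-01,  4.42696501e-04, -5.85997695e-04,
         6.54355856e-04],
       [-2.35514632e-04,  9.49066413e-01,  3.15076004e-01,
        -8.05341098e-02],
       [ 0.00000000e+00,  0.00000000e+00,  0.00000000e+00,
         1.00000000e+00]])}
```

View pics/scene0.png

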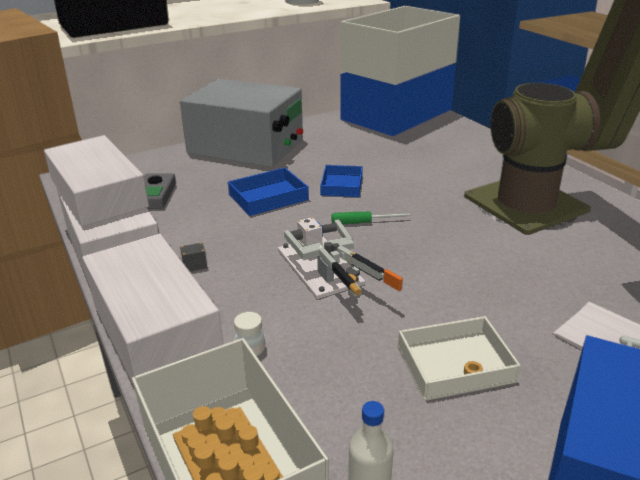

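View pics/side0.png

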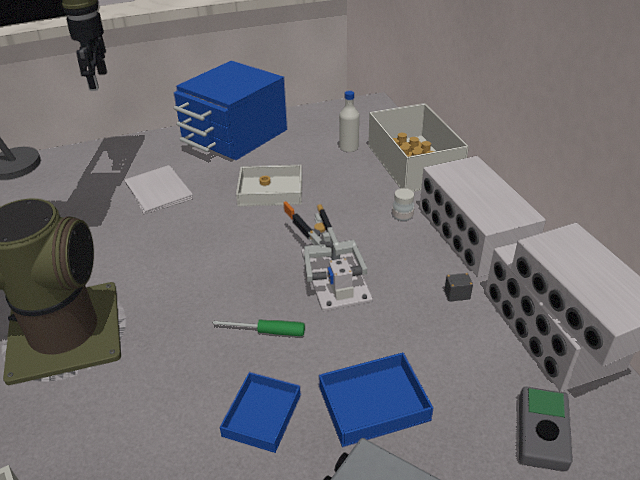

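View pics/wrist0.png

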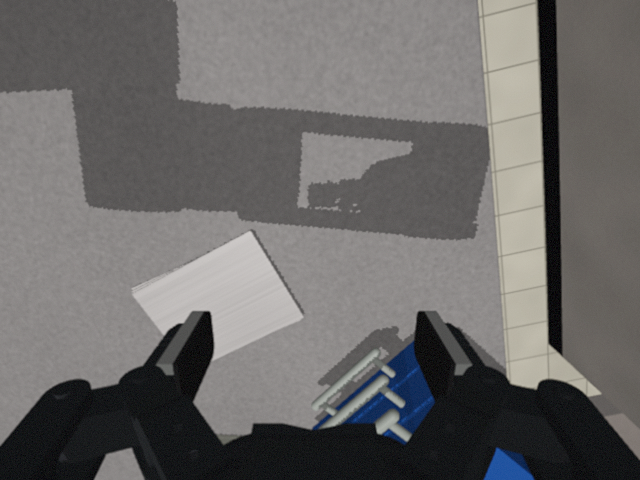

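Candidates for the blue bin are the larger tray at scene (268,190) / side (375,397), the smaller tray at scene (342,180) / side (260,410), and the blue drawer box at scene (600,410), which isn't a bin. I choose the larger tray. The housing is the light block in the pliers at scene (310,232) / side (340,278). The dark cube at scene (193,257) is the spare. Next I'll check these in close crops.

Run:
```python
import cv2
a=cv2.imread("pics/scene0.png")[205:305,265:415]; cv2.imwrite("pics/c1.png",cv2.resize(a,None,fx=5,fy=5,interpolation=cv2.INTER_CUBIC))
a=cv2.imread("pics/side0.png")[195:315,270:390]; cv2.imwrite("pics/c2.png",cv2.resize(a,None,fx=5,fy=5,interpolation=cv2.INTER_CUBIC))
a=cv2.imread("pics/side0.png")[340:460,210:440]; b=cv2.imread("pics/scene0.png")[155:220,220:370]
cv2.imwrite("pics/c3.png",cv2.resize(a,None,fx=3,fy=3,interpolation=cv2.INTER_CUBIC))
cv2.imwrite("pics/c4.png",cv2.resize(b,None,fx=5,fy=5,interpolation=cv2.INTER_CUBIC))
```

```text
(no output)
```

View pics/c1.png

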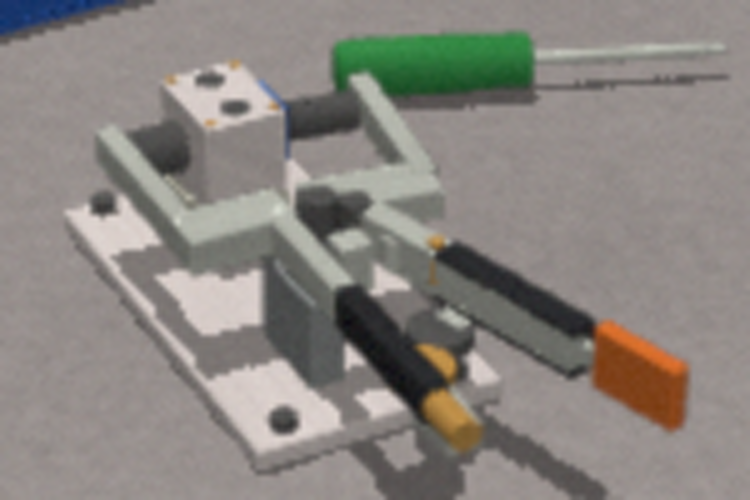

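View pics/c2.png

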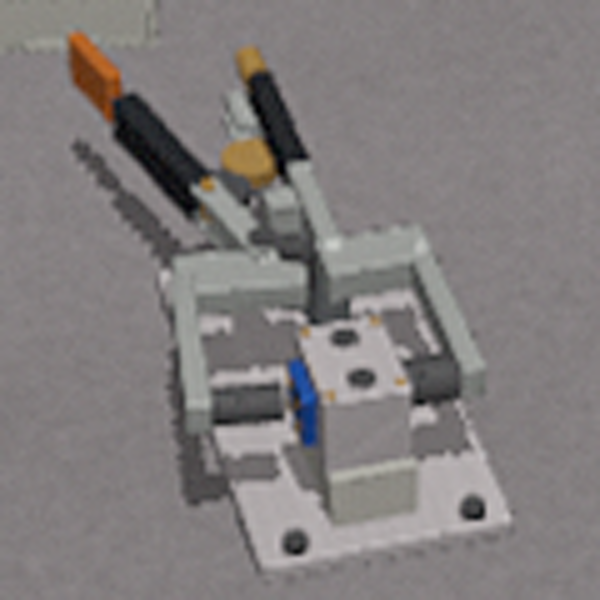

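View pics/c3.png

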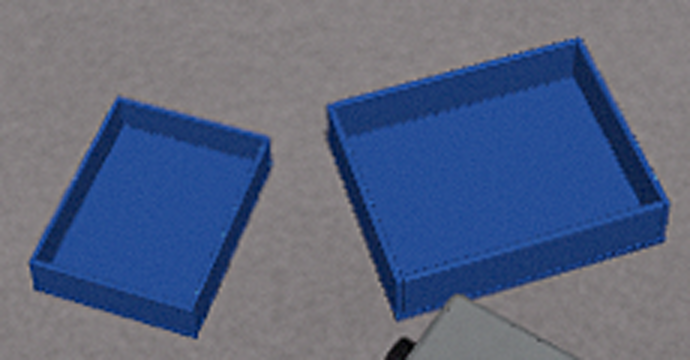

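View pics/c4.png

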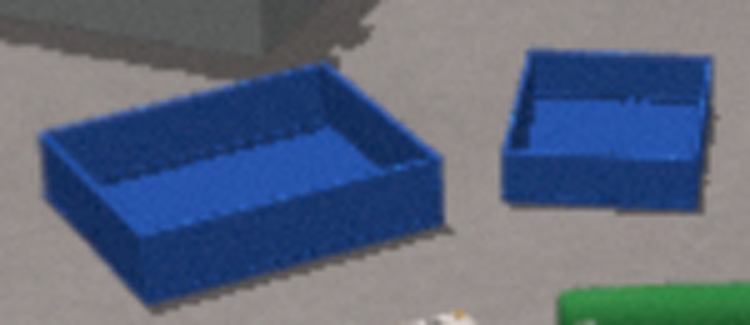

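```bash
cat > h.py <<'E'
import numpy as np,cv2
from scipy.optimize import least_squares
import json
CAL={'scene':(617.512372368959,323.5134005861602,236.49293919879824,-0.08342871,np.array([[-0.8689594 ,  0.49476996, -0.0105953 ,  0.46257691],[ 0.26710468,  0.45087471, -0.85168485, -0.07713615],[-0.41661092, -0.74290961, -0.52394719,  1.3979132 ]])),
'side':(604.0710493090735,323.81624195134003,238.00962793760146,-0.11315486,np.array([[ 0.953409  , -0.30108262, -0.01898804, -0.48805031],[-0.20260019, -0.59237737, -0.77977062,  0.17555266],[ 0.2235273 ,  0.7472873 , -0.6257773 ,  1.10764713]]))}
def proj(n,P):
    f,cx,cy,k,V=CAL[n]; P=np.atleast_2d(P).astype(float)
    r,_=cv2.Rodrigues(V[:,:3]); 
    K=np.array([[f,0,cx],[0,f,cy],[0,0,1.]])
    return cv2.projectPoints(P[:,None],r,V[:,3],K,np.array([k,0,0,0,0]))[0][:,0]
def placed(p,L): # p=x,y,yaw; L local mm
    L=np.atleast_2d(L)/1000.; c,s=np.cos(p[2]),np.sin(p[2])
    return np.c_[p[0]+c*L[:,0]-s*L[:,1],p[1]+s*L[:,0]+c*L[:,1],L[:,2]]
def fit(obs,starts):
    # obs: (cam,local mm,(u,v))
    best=None
    def res(p):
        return np.concatenate([proj(n,placed(p,l))[0]-uv for n,l,uv in obs])
    for s in starts:
        r=least_squares(res,s,loss='soft_l1')
        if best is None or r.cost<best.cost: best=r
    return best.x,res(best.x).reshape(-1,2)
def crop(c,f,off): return (np.array(c)+.5)/f-.5+np.array(off)
E
python3 - <<'E'
from h import *
S=lambda c:crop(c,5,(265,205)); D=lambda c:crop(c,5,(270,195))
hx=lambda sx,sy:(-105+22*sx,-3+17*sy,70)
obs=[('scene',hx(-1,1),S((237,62))),('scene',hx(-1,-1),S((161,85))),('scene',hx(1,-1),S((207,127))),('scene',hx(1,1),S((287,110))),
('side',hx(-1,1),D((323,402))),('side',hx(-1,-1),D((412,387))),('side',hx(1,-1),D((380,315))),('side',hx(1,1),D((299,328))),
('scene',(-145,-50,10),S((65,213))),('scene',(35,-50,10),S((258,458))),('scene',(35,50,10),S((500,383))),
('side',(-145,50,10),D((262,570))),('side',(-145,-50,10),D((512,518)))]
st=[(0.6,0.1,t) for t in np.arange(-3,3.1,.5)]
x,r=fit(obs,st); print('pliers',x,'\n',r.round(1))
# bin
S=lambda c:crop(c,5,(220,155)); D=lambda c:crop(c,3,(210,340))
def obsb(perm):
    L=[(-75,-60,35),(75,-60,35),(75,60,35),(-75,60,35)]
    sc=[(40,133),(325,62),(442,157),(143,234)]
    sd=[(402,272),(668,203),(580,38),(327,105)] 
    return sc,sd,L
# scene order (left, top, right, bottom) ; side matches by orientation: try all cyclic
L=[(-75,-60,35),(75,-60,35),(75,60,35),(-75,60,35)]
sc=[(40,133),(325,62),(442,157),(143,234)]; sd=[(402,272),(668,203),(580,38),(327,105)]
best=None
for f in(1,-1):
  for a in range(4):
    for b in range(4):
      o=[('scene',L[(f*i+a)%4],S(sc[i])) for i in range(4)]+[('side',L[(f*-i*-1+b)%4],D(sd[i])) for i in range(4)]
      for f2 in (1,-1):
        o2=o[:4]+[('side',L[(f2*i+b)%4],D(sd[i])) for i in range(4)]
        x,r=fit(o2,[(0.5,-.2,t) for t in (-2,-.5,.5,2)])
        c=(r**2).sum()
        if best is None or c<best[0]: best=(c,x,r)
print(best)
E
```

```text
pliers [0.53407987 0.04090422 1.48199385] 
 [[ 0.3 -0.3]
 [-0.6 -1.1]
 [-0.9  1. ]
 [-0.5  0.4]
 [ 1.1 -0.2]
 [ 1.1 -0.2]
 [ 1.7 -0.7]
 [ 0.6 -0.6]
 [ 2.4 -1.6]
 [ 0.4 -1.5]
 [ 1.8 -0.7]
 [-3.  -0.9]
 [-1.6  0.7]]
(np.float64(22.861571067909708), array([ 0.49414052, -0.32709784,  3.14549116]), array([[-0.54267582, -0.3846635 ],
       [ 0.12874222, -0.56883787],
       [ 0.51963053, -0.33582774],
       [-0.17724262,  0.47248814],
       [-1.24332041,  3.93854613],
       [ 1.56767357, -0.22616754],
       [ 0.21145574, -1.1396775 ],
       [-0.25685812, -0.68205786]]))
```

```bash
cat >> h.py <<'E'
def togo(target,Rt=None):
    from cell import arm
    s=arm.state(); R=s['tool_rot']; d=R.T@(np.array(target)-s['tool_pos'])
    out={'t':round(s['clock'],2),'shift':d.round(4),'n':round(np.linalg.norm(d)/.0417,1)}
    if Rt is not None: out['rot']=cv2.Rodrigues(R.T@Rt)[0][:,0].round(4)
    print(out)
def Rdown(yaw): # tool y at world yaw, x down
    y=np.array([np.cos(yaw),np.sin(yaw),0]);x=np.array([0,0,-1.]);return np.c_[x,y,np.cross(x,y)]
E
python3 - <<'E'
from h import *
from cell import arm
print(arm.tip_extent)
S=lambda c:crop(c,5,(265,205)); D=lambda c:crop(c,5,(270,195))
hx=lambda sx,sy:(-105+22*sx,-3+17*sy,70)
obs=[('scene',hx(-1,1),S((237,62))),('scene',hx(-1,-1),S((161,85))),('scene',hx(1,-1),S((207,127))),('scene',hx(1,1),S((287,110))),
('side',hx(-1,1),D((323,402))),('side',hx(-1,-1),D((412,387))),('side',hx(1,-1),D((380,315))),('side',hx(1,1),D((299,328)))]
x,r=fit(obs,[(0.53,0.04,1.48)]); print('housing only',x,r.round(1).tolist())
p=(.534,.041,1.482); t=placed(p,(60,11.5,222))[0]; print(t); togo(t,Rdown(p[2]-np.pi/2))
E
```

```text
0.019
housing only [0.53032384 0.04060708 1.50098804] [[0.7, -0.6], [0.0, -1.3], [0.1, 0.7], [0.4, -0.0], [0.5, 0.2], [0.5, 0.0], [0.7, -0.5], [-0.4, -0.1]]
[0.52786609 0.10178343 0.222     ]
{'t': 0.15, 'shift': array([-1.000e-04, -3.537e-01,  4.902e-01]), 'n': np.float64(14.5), 'rot': array([1.4268e+00, 1.0000e-03, 1.4000e-03])}
```

jog_arm(motion=[0, -0.0236, 0.0327, 0, 0, 0, 0.0854, 0, -0.0236, 0.0327, 0, 0, 0, 0.0854, 0, -0.0236, 0.0327, 0, 0, 0, 0.0854, 0, -0.0236, 0.0327, 0, 0, 0, 0.0854, 0, -0.0236, 0.0327, 0, 0, 0, 0.0854, 0, -0.0236, 0.0327, 0, 0, 0, 0.0854, 0, -0.0236, 0.0327, 0, 0, 0, 0.0854, 0, -0.0236, 0.0327, 0, 0, 0, 0.0854])

```text
clock: 0.82
tool_pos: [0.3443, 0.3137, 0.222]
tool_rot: [[-0.0, 0.23, 0.973], [-0.0, 0.973, -0.23], [-1.0, -0.0, -0.0]]
wrist_force: [0.5, 0.2, -0.4]
finger_gap: 0.999
```

jog_arm(motion=[0, -0.0236, 0.0327, 0, 0, 0, 0.0854, 0, -0.0236, 0.0327, 0, 0, 0, 0.0854, 0, -0.0236, 0.0327, 0, 0, 0, 0.0854, 0, -0.0236, 0.0327, 0, 0, 0, 0.0854, 0, -0.0236, 0.0327, 0, 0, 0, 0.0854, 0, -0.0236, 0.0327, 0, 0, 0, 0.0854, 0, -0.0236, 0.0327, 0, 0, 0, 0.0854, 0, 0, 0, 0.119, 0, 0, 0.0854])

```text
clock: 1.48
tool_pos: [0.5338, 0.0962, 0.222]
tool_rot: [[0.004, 0.349, 0.937], [-0.003, 0.937, -0.349], [-1.0, -0.002, 0.005]]
wrist_force: [1.6, 1.0, 0.1]
finger_gap: 1.0
```

jog_arm(motion=[0, 0, 0, 0.119, 0, 0, 0.0854, 0, 0, 0, 0.119, 0, 0, 0.0854, 0, 0, 0, 0.119, 0, 0, 0.0854, 0, 0, 0, 0.119, 0, 0, 0.0854, 0, 0, 0, 0.119, 0, 0, 0.0854, 0, 0, 0, 0.119, 0, 0, 0.0854, 0, 0, 0, 0.119, 0, 0, 0.0854, 0, 0, 0, 0.119, 0, 0, 0.0854])

```text
clock: 2.15
tool_pos: [0.528, 0.1018, 0.2217]
tool_rot: [[-0.001, 0.966, 0.258], [-0.0, 0.258, -0.966], [-1.0, -0.001, -0.0]]
wrist_force: [0.1, 0.2, -0.3]
finger_gap: 1.001
```

jog_arm(motion=[0, 0, 0, 0.119, 0, 0, 0.0854, 0, 0, 0, 0.119, 0, 0, 0.0854, 0, 0, 0, 0.119, 0, 0, 0.0854, 0, 0, 0, 0, 0, 0, 0.0854, 0, 0, 0, 0, 0, 0, 0.0854])

```text
clock: 2.57
tool_pos: [0.5281, 0.1019, 0.2218]
tool_rot: [[-0.001, 0.996, -0.087], [-0.0, -0.087, -0.996], [-1.0, -0.001, 0.0]]
wrist_force: [0.6, 0.0, -0.6]
finger_gap: 1.001
```

Run:
```python
from h import *
from cell import arm,cams
import pickle
s=arm.state(); d=cams.get_image("wrist"); cv2.imwrite("pics/w1.png",d["image"])
pickle.dump((s['tool_pos'],s['tool_rot'],d),open('w1.pkl','wb'))
print(s['clock'],s['tool_pos'],s['tool_rot'].round(3).tolist(),s['joint_positions'].round(2),s['wrist_force'])
```

```text
2.5667 [0.52806222 0.10187162 0.22183529] [[-0.001, 0.996, -0.087], [-0.0, -0.087, -0.996], [-1.0, -0.001, 0.0]] [0.11 0.26 1.58 0.   1.3  0.2 ] [ 0.61420573  0.04851927 -0.55470097]
```

View pics/w1.png

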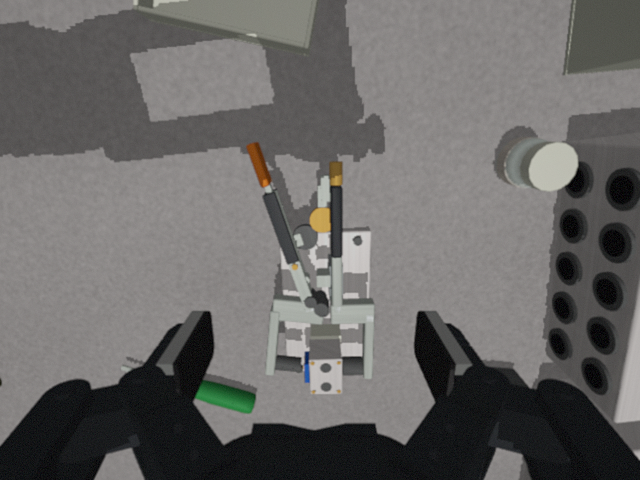

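Run:
```python
import cv2
i=cv2.imread("pics/w1.png")
cv2.imwrite("pics/c5.png",cv2.resize(i[130:280,230:390],None,fx=5,fy=4*1.0,interpolation=cv2.INTER_CUBIC))
cv2.imwrite("pics/c6.png",cv2.resize(i[270:400,250:400],None,fx=5,fy=4.,interpolation=cv2.INTER_CUBIC))
```

```text
(no output)
```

View pics/c5.png

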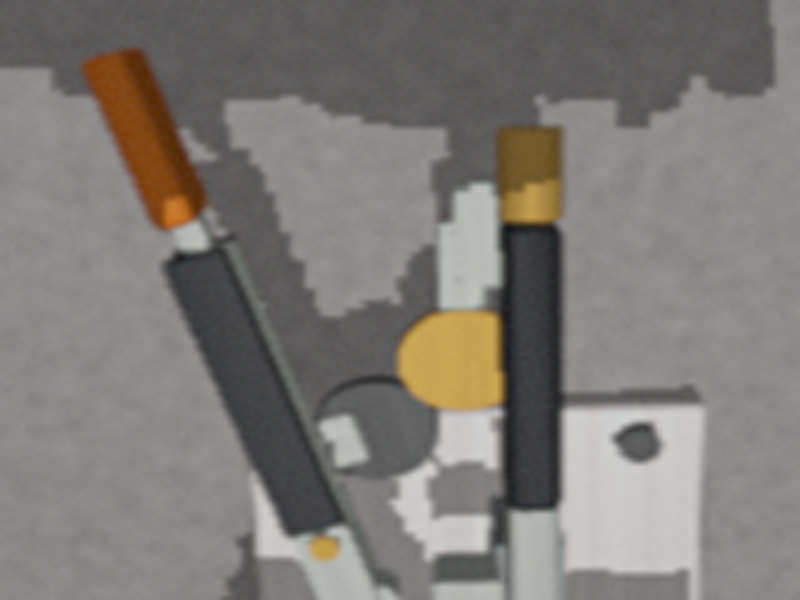

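View pics/c6.png

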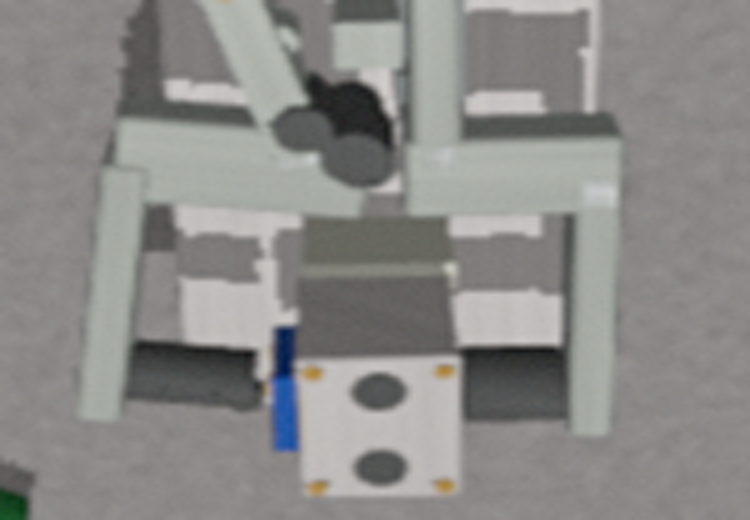

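```bash
cat >> h.py <<'E'
import pickle
def wproj(w,P):
    pos,R,d=w; T=np.eye(4);T[:3,:3]=R;T[:3,3]=pos
    V=np.linalg.inv(T@d['hand_eye']); K=np.array([[d['fx'],0,d['cx']],[0,d['fy'],d['cy']],[0,0,1.]])
    P=np.atleast_2d(P).astype(float)
    return cv2.projectPoints(P[:,None],cv2.Rodrigues(V[:3,:3])[0],V[:3,3],K,d['D'])[0][:,0]
E
python3 - <<'E'
from h import *
w=pickle.load(open('w1.pkl','rb'))
A=lambda u,v:np.array([(u+.5)/5-.5+230,(v+.5)/4-.5+130]); B=lambda u,v:np.array([(u+.5)/5-.5+250,(v+.5)/4-.5+270])
o=[((24,-9,64),A(510,508)),((24,-20,64),A(557,508)),((93,-9,64),A(505,225)),((93,-20,64),A(557,225)),
((-83,14,70),B(299,357)),((-83,-20,70),B(462,355)),((-127,14,70),B(303,495)),((-127,-20,70),B(461,493)),
((-115,-42,63),B(573,433)),((-115,-52,63),B(608,433)),((35,-50,10),A(702,405))]
L=np.array([a for a,_ in o]);U=np.array([b for _,b in o])
f=lambda p:(wproj(w,placed(p,L))-U).ravel()
r=least_squares(f,(.53,.04,1.49),loss='soft_l1'); print(r.x,f(r.x).reshape(-1,2).round(1).tolist())
p=r.x
# moving handle sleeve corners check: angle
def mh(th,x,y,z): # locked coords rotated about pivot (-20,12)
    c,s=np.cos(th),np.sin(th); return np.c_[-20+c*(x+20)-s*(y-12),12+s*(x+20)+c*(y-12),z]
for th in(.24,.28):
  for q in((24,20.5),(93,20.5),(138,14.5)): print(th,q,wproj(w,placed(p,mh(th,*q,64))).round(1))
print(A(290,533),A(165,265),A(112,55))
pickle.dump(p,open('p.pkl','wb'))
for n in('scene','side'): print(n,proj(n,placed(p,[(-127,14,70),(-145,50,10),(-145,-50,10)])).round(1).tolist())
togo(placed(p,(60,11.5,140))[0],Rdown(p[2]-np.pi/2)); togo(placed(p,(60,11.5,55))[0])
E
```

```text
[0.53076778 0.04134418 1.50682617] [[-0.9, 1.6], [1.4, 1.3], [-0.5, -1.1], [1.6, -1.4], [-0.2, -0.2], [0.4, -0.3], [0.1, 0.2], [0.5, 0.1], [-1.8, 0.9], [0.6, 0.7], [-3.5, -0.9]]
0.24 (24, 20.5) [[288.6 262.3]]
0.24 (93, 20.5) [[266.7 192.1]]
0.24 (138, 14.5) [[257.6 139.1]]
0.28 (24, 20.5) [[287.  263.1]]
0.28 (93, 20.5) [[262.  193.9]]
0.28 (138, 14.5) [[250.5 141.4]]
[287.6   262.875] [262.6   195.875] [252.    143.375]
scene [[312.3, 216.6], [325.0, 234.1], [280.1, 246.0]]
side [[335.2, 274.8], [319.3, 308.1], [370.3, 298.4]]
{'t': 2.62, 'shift': array([ 0.0819, -0.0049,  0.0003]), 'n': np.float64(2.0), 'rot': array([-0.0228,  0.0001,  0.0005])}
{'t': 2.62, 'shift': array([ 0.1669, -0.0049,  0.0003]), 'n': np.float64(4.0)}
```

jog_arm(motion=[0, -0.005, 0, -0.023, 0, 0, 0.0854, 0.04, 0, 0, 0, 0, 0, 0.0854, 0.04, 0, 0, 0, 0, 0, 0.0854, 0, 0, 0, 0, 0, 0, 0.0854])

```text
clock: 2.95
tool_pos: [0.517, 0.1016, 0.136]
tool_rot: [[-0.014, 0.998, -0.064], [-0.002, -0.065, -0.998], [-1.0, -0.013, 0.002]]
wrist_force: [-1.7, -0.6, -0.3]
finger_gap: 1.0
```

Run:
```python
from h import *
from cell import arm,cams
s=arm.state(); d=cams.get_image("wrist"); cv2.imwrite("pics/w2.png",d["image"])
pickle.dump((s['tool_pos'],s['tool_rot'],d),open('w2.pkl','wb'))
p=pickle.load(open('p.pkl','rb'))
togo(placed(p,(60,11.5,52))[0],Rdown(p[2]-np.pi/2))
w=(s['tool_pos'],s['tool_rot'],d)
L=np.array([(24,-9,64),(24,-20,64),(93,-9,64),(93,-20,64),(113,-14.5,58)])
for u in wproj(w,placed(p,L)): cv2.circle(d['image'],(int(u[0]),int(u[1])),2,(0,0,255),-1)
cv2.imwrite("pics/w2a.png",d['image'])
```

```text
{'t': 3.0, 'shift': array([ 0.0868,  0.005 , -0.0005]), 'n': np.float64(2.1), 'rot': array([-0.001 ,  0.0018,  0.0099])}
```

View pics/w2a.png

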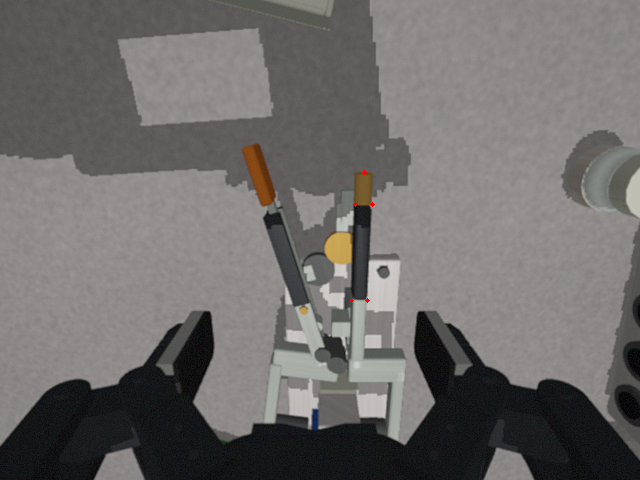

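jog_arm(motion=[0.02, 0, 0, 0, 0, 0, 0.0854, 0.02, 0, 0, 0, 0, 0, 0.0854, 0.0, 0, 0, 0, 0, 0, 0.0854, 0, 0, 0, 0, 0, 0, 0.0854])

```text
clock: 3.33
tool_pos: [0.5237, 0.1024, 0.1033]
tool_rot: [[0.0, 0.998, -0.066], [0.0, -0.066, -0.998], [-1.0, 0.0, -0.0]]
wrist_force: [-0.1, 0.2, 0.5]
finger_gap: 1.0
```

Run:
```python
from h import *
from cell import arm,cams
s=arm.state(); d=cams.get_image("wrist"); cv2.imwrite("pics/w3.png",d["image"])
pickle.dump((s['tool_pos'],s['tool_rot'],d),open('w3.pkl','wb'))
p=pickle.load(open('p.pkl','rb'))
togo(placed(p,(60,11.5,52))[0],Rdown(p[2]-np.pi/2)); print(s['wrist_force'])
```

```text
{'t': 3.38, 'shift': array([ 0.0519, -0.0014,  0.0006]), 'n': np.float64(1.2), 'rot': array([-0.0023, -0.0004, -0.0021])}
[-0.14041726  0.19508717  0.49258958]
```

View pics/w3.png

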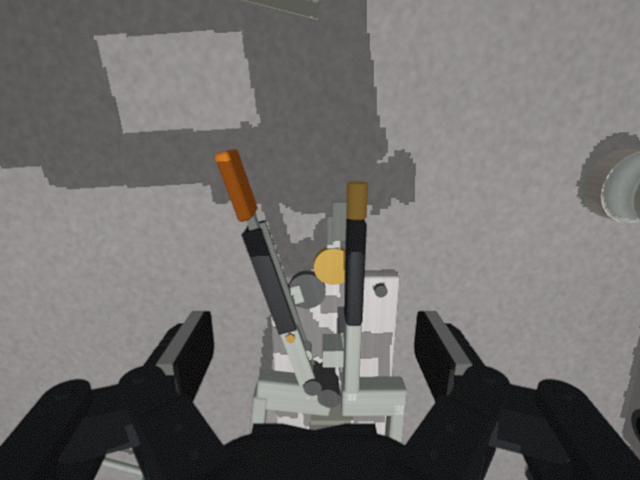

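jog_arm(motion=[0.018, -0.001, 0, 0, 0, 0, 0.0854, 0.018, 0, 0, 0, 0, 0, 0.0854, 0.014, 0, 0, 0, 0, 0, 0.0854, 0, 0, 0, 0, 0, 0, 0.0854])

```text
clock: 3.72
tool_pos: [0.522, 0.1024, 0.052]
tool_rot: [[-0.001, 0.998, -0.067], [-0.0, -0.067, -0.998], [-1.0, -0.001, 0.0]]
wrist_force: [-1.0, 0.0, -1.1]
finger_gap: 1.002
```

Run:
```python
from h import *
from cell import arm,cams
s=arm.state(); d=cams.get_image("wrist"); cv2.imwrite("pics/w4.png",d["image"])
p=pickle.load(open('p.pkl','rb'))
togo(placed(p,(60,11.5,52))[0],Rdown(p[2]-np.pi/2)); print(s['wrist_force'])
```

```text
{'t': 3.77, 'shift': array([0.0009, 0.0005, 0.0004]), 'n': np.float64(0.0), 'rot': array([-0.0027, -0.    , -0.0001])}
[-9.78335333e-01  8.24225969e-04 -1.09720692e+00]
```

View pics/w4.png

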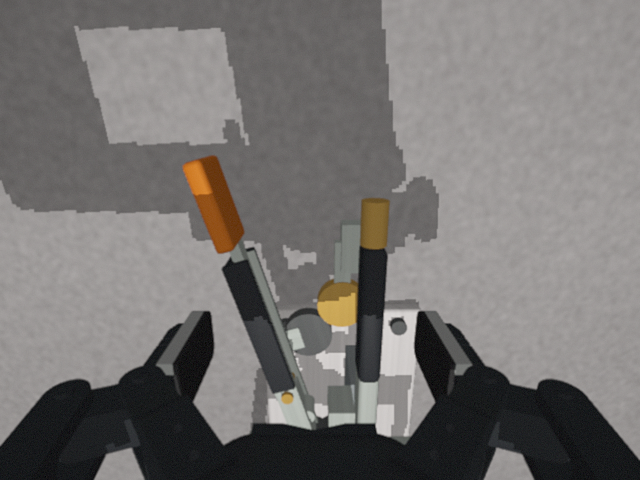

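jog_arm(motion=[0, 0.001, 0, 0, 0, 0, 0.08, 0, 0.001, 0, 0, 0, 0, 0.075, 0, 0.0015, 0, 0, 0, 0, 0.07, 0, 0.0015, 0, 0, 0, 0, 0.065, 0, 0.0015, 0, 0, 0, 0, 0.06, 0, 0.0015, 0, 0, 0, 0, 0.056, 0, 0.0015, 0, 0, 0, 0, 0.053, 0, 0.001, 0, 0, 0, 0, 0.05])

```text
clock: 4.43
tool_pos: [0.5303, 0.102, 0.0527]
tool_rot: [[-0.005, 0.998, -0.068], [0.001, -0.068, -0.998], [-1.0, -0.005, -0.0]]
wrist_force: [-7.2, 2.2, 14.0]
finger_gap: 0.585
```

jog_arm(motion=[0, 0.0005, 0, 0, 0, 0, 0.048, 0, 0, 0, 0, 0, 0, 0.046, 0, 0, 0, 0, 0, 0, 0.045, 0, 0, 0, 0, 0, 0, 0.045])

```text
clock: 4.77
tool_pos: [0.5291, 0.1024, 0.0534]
tool_rot: [[-0.007, 0.998, -0.068], [0.001, -0.068, -0.998], [-1.0, -0.007, -0.001]]
wrist_force: [-9.3, 2.9, 18.9]
finger_gap: 0.528
```

Run:
```python
from h import *
from cell import arm,cams
s=arm.state(); d=cams.get_image("wrist"); cv2.imwrite("pics/w5.png",d["image"])
p=pickle.load(open('p.pkl','rb'))
togo(placed(p,(60,.25,52))[0],Rdown(p[2]-np.pi/2)); print(s['wrist_force'],s['finger_gap'])
```

```text
{'t': 4.82, 'shift': array([0.0013, 0.0054, 0.0008]), 'n': np.float64(0.1), 'rot': array([-0.0038, -0.0007,  0.0072])}
[-9.29038735  2.93620041 18.93920765] 0.5278713420559201
```

View pics/w5.png

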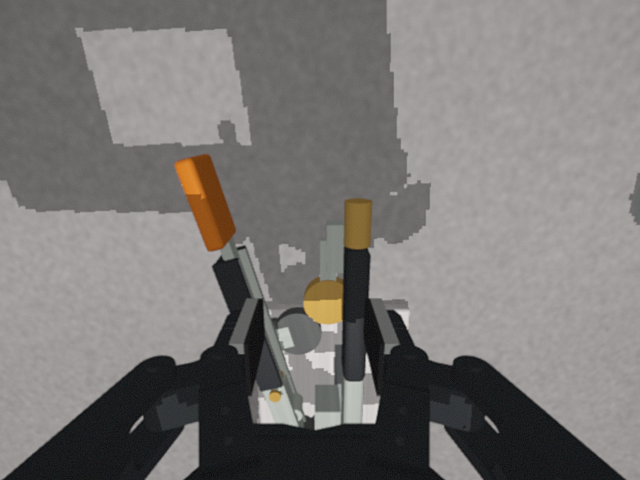

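Run:
```python
from h import *
from cell import arm,cams
d=cams.get_image("scene")['image']; cv2.imwrite("pics/s5.png",cv2.resize(d[150:310,280:440],None,fx=3.7,fy=3.7,interpolation=cv2.INTER_CUBIC))
d=cams.get_image("side")['image']; cv2.imwrite("pics/d5.png",cv2.resize(d[150:310,240:400],None,fx=3.7,fy=3.7,interpolation=cv2.INTER_CUBIC))
```

```text
(no output)
```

View pics/s5.png

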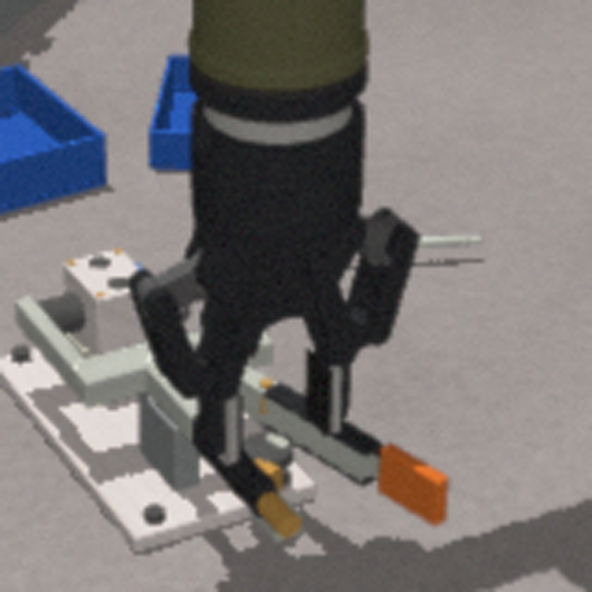

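View pics/d5.png

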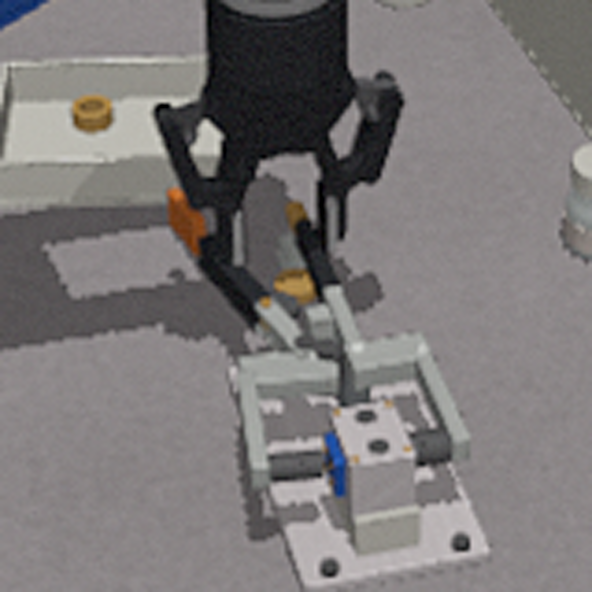

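Run:
```python
from h import *
from cell import arm,cams
s=arm.state();R=s['tool_rot'];P=s['tool_pos']
for n,o in(('scene',(280,150)),('side',(240,150))):
  d=cams.get_image(n)['image']; a=cv2.resize(d[o[1]:o[1]+160,o[0]:o[0]+160],None,fx=3.7,fy=3.7,interpolation=cv2.INTER_CUBIC)
  for x,c in((-.02,(0,255,255)),(0,(0,255,0)),(.019,(0,0,255))):
    for y in(-.0225,.0225):
      u=(proj(n,P+R@[x,y,0])[0]-o+.5)*3.7; cv2.circle(a,(int(u[0]),int(u[1])),3,c,-1)
  cv2.imwrite(f"pics/{n}5b.png",a)
```

```text
(no output)
```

View pics/scene5b.png

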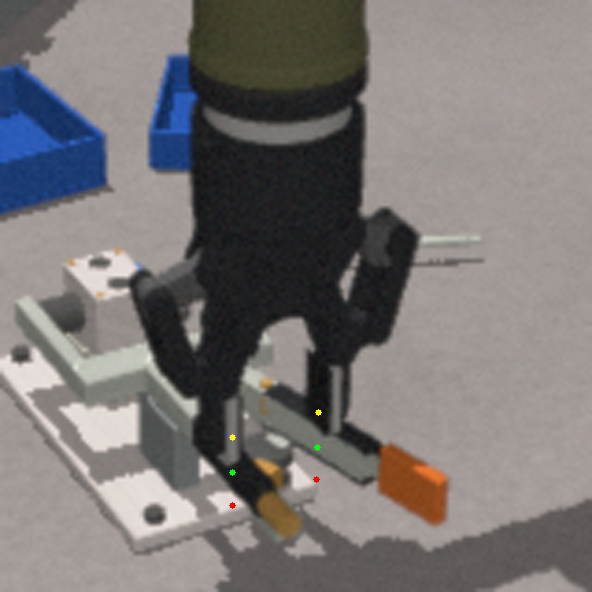

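View pics/side5b.png

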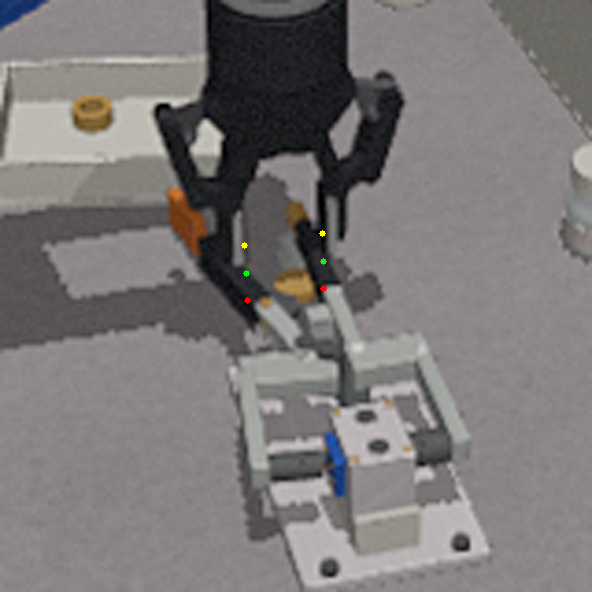

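Force 19 N upward, with the moving-side fingertip resting on top of the handle. Contact and both camera views put the fingertips about 8–20 mm *behind* the reported TCP, not 19 mm ahead of it as stated. I'll use the measured offset: open up, lift, recentre and go in lower.

jog_arm(motion=[-0.02, 0, 0, 0, 0, 0, 0.06, -0.02, 0, 0, 0, 0, 0, 0.0854, 0, -0.008, 0, 0, 0, 0, 0.0854, 0, 0, 0, 0, 0, 0, 0.0854, 0, 0, 0, 0, 0, 0, 0.0854, 0, 0, 0, 0, 0, 0, 0.0854])

```text
clock: 5.52
tool_pos: [0.5245, 0.1021, 0.0912]
tool_rot: [[-0.002, 0.998, -0.067], [-0.0, -0.067, -0.998], [-1.0, -0.002, 0.0]]
wrist_force: [0.1, -0.0, 0.0]
finger_gap: 1.0
```

Run:
```python
from h import *
from cell import arm,cams
s=arm.state();R=s['tool_rot'];P=s['tool_pos']
p=pickle.load(open('p.pkl','rb'))
togo(placed(p,(60,11.5,30))[0],Rdown(p[2]-np.pi/2)); print(s['wrist_force'],s['finger_gap'])
d=cams.get_image('wrist')['image'];cv2.imwrite('pics/w6.png',d)
for n,o in(('side',(240,130)),):
  d=cams.get_image(n)['image']; a=cv2.resize(d[o[1]:o[1]+160,o[0]:o[0]+160],None,fx=3.7,fy=3.7,interpolation=cv2.INTER_CUBIC)
  for x,c in((-.02,(0,255,255)),(0,(0,255,0)),(.019,(0,0,255))):
    for y in(-.0425,.0425):
      u=(proj(n,P+R@[x,y,0])[0]-o+.5)*3.7; cv2.circle(a,(int(u[0]),int(u[1])),3,c,-1)
  cv2.imwrite(f"pics/{n}6b.png",a)
```

```text
{'t': 5.52, 'shift': array([ 0.0612, -0.0012,  0.0002]), 'n': np.float64(1.5), 'rot': array([-0.0029,  0.0004,  0.0017])}
[ 0.1460968  -0.01612102  0.01559605] 0.9998390689289332
```

View pics/side6b.png

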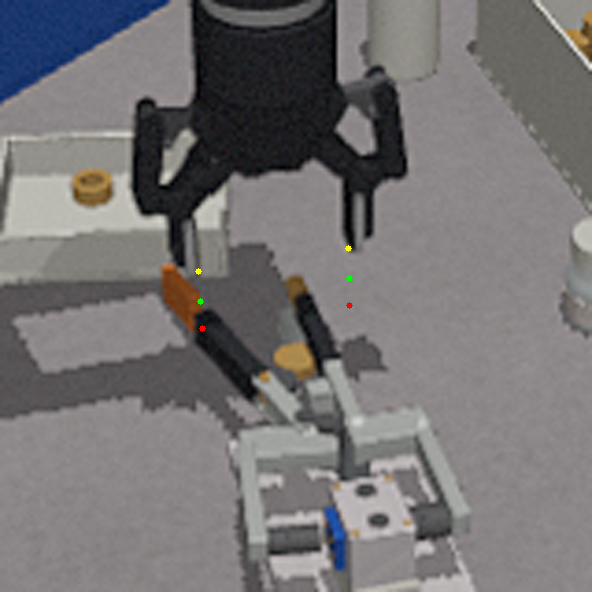

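View pics/w6.png

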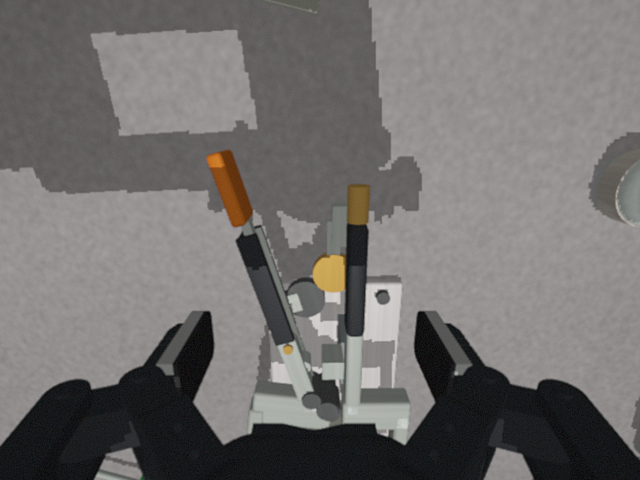

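jog_arm(motion=[0.021, -0.001, 0, -0.003, 0, 0, 0.0854, 0.021, 0, 0, 0, 0, 0, 0.0854, 0.021, 0, 0, 0, 0, 0, 0.0854, 0, 0, 0, 0, 0, 0, 0.0854])

```text
clock: 5.95
tool_pos: [0.521, 0.1018, 0.0252]
tool_rot: [[-0.008, 0.998, -0.064], [-0.001, -0.064, -0.998], [-1.0, -0.008, 0.001]]
wrist_force: [-0.9, -0.6, 0.3]
finger_gap: 1.004
```

```bash
cat >> h.py <<'E'
def ov(n,o,name,w=.085,size=160,sc=3.7):
  from cell import arm,cams
  s=arm.state();R=s['tool_rot'];P=s['tool_pos']
  d=cams.get_image(n)['image']; a=cv2.resize(d[o[1]:o[1]+size,o[0]:o[0]+size],None,fx=sc,fy=sc,interpolation=cv2.INTER_CUBIC)
  cv2.imwrite(f"pics/{name}.png",a)
E
python3 - <<'E'
from h import *
from cell import arm
s=arm.state()
p=pickle.load(open('p.pkl','rb'))
togo(placed(p,(60,11.5,29))[0],Rdown(p[2]-np.pi/2)); print(s['wrist_force'],s['finger_gap'])
ov('side',(240,150),'d7'); ov('scene',(280,150),'s7')
E
```

```text
{'t': 5.95, 'shift': array([-0.0038,  0.0021, -0.0003]), 'n': np.float64(0.1), 'rot': array([-0.0001,  0.0015,  0.008 ])}
[-0.87492194 -0.62957935  0.34739917] 1.0039870870579812
```

View pics/d7.png

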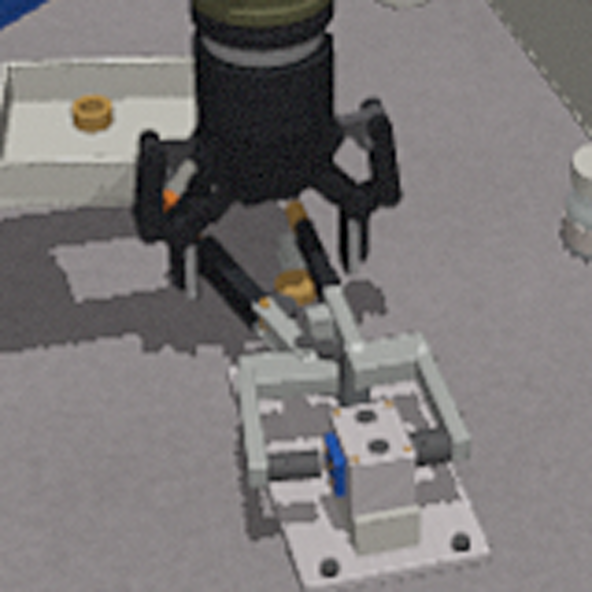

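View pics/s7.png

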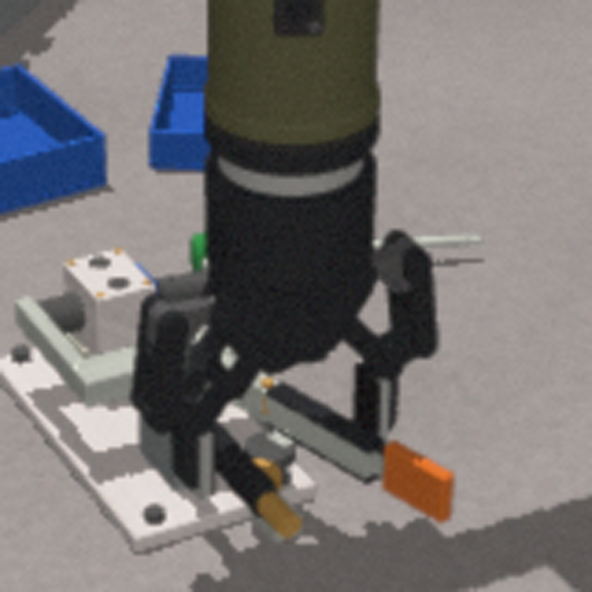

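jog_arm(motion=[0, 0.001, 0, 0, 0, 0, 0.08, 0, 0.001, 0, 0, 0, 0, 0.075, 0, 0.0015, 0, 0, 0, 0, 0.07, 0, 0.0015, 0, 0, 0, 0, 0.065, 0, 0.0015, 0, 0, 0, 0, 0.06, 0, 0.0015, 0, 0, 0, 0, 0.057, 0, 0, 0, 0, 0, 0, 0.057])

```text
clock: 6.63
tool_pos: [0.5271, 0.1022, 0.0295]
tool_rot: [[-0.009, 0.998, -0.064], [0.001, -0.064, -0.998], [-1.0, -0.009, 0.0]]
wrist_force: [-9.5, 2.9, 6.3]
finger_gap: 0.668
```

Run:
```python
from h import *
from cell import arm
s=arm.state()
p=pickle.load(open('p.pkl','rb'))
togo(placed(p,(60,0,29))[0],Rdown(p[2]-np.pi/2)); print(s['wrist_force'],s['finger_gap'])
ov('side',(240,150),'d8'); ov('scene',(280,150),'s8')
```

```text
{'t': 6.63, 'shift': array([0.0005, 0.0076, 0.0005]), 'n': np.float64(0.2), 'rot': array([-0.0004,  0.    ,  0.0088])}
[-9.48189215  2.92756454  6.28292585] 0.6680788302907017
```

View pics/d8.png

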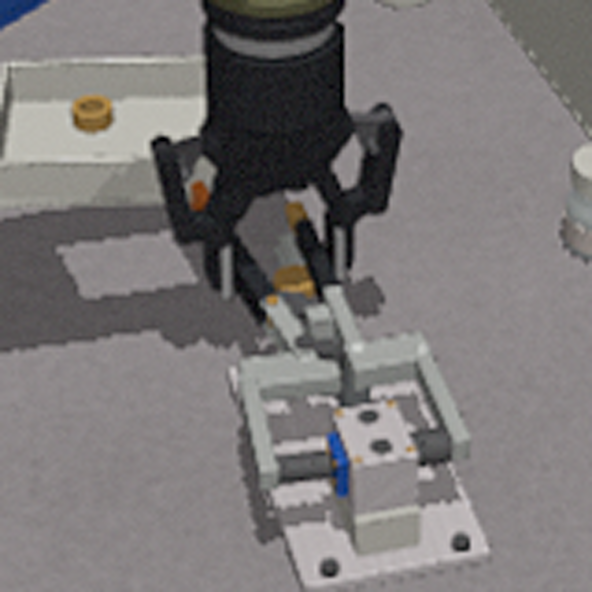

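View pics/s8.png

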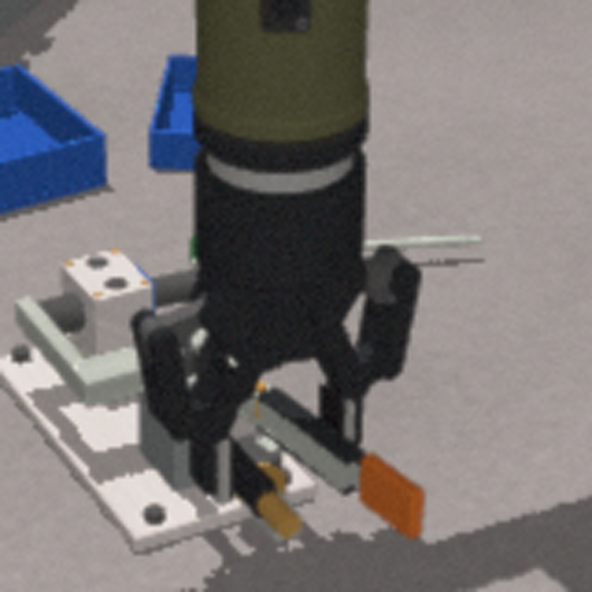

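jog_arm(motion=[0, 0.0015, 0, 0, 0, 0, 0.055, 0, 0.0015, 0, 0, 0, 0, 0.053, 0, 0.0015, 0, 0, 0, 0, 0.051, 0, 0.001, 0, 0, 0, 0, 0.049, 0, 0.001, 0, 0, 0, 0, 0.047, 0, 0.001, 0, 0, 0, 0, 0.045, 0, 0, 0, 0, 0, 0, 0.043, 0, 0, 0, 0, 0, 0, 0.042])

```text
clock: 7.4
tool_pos: [0.5341, 0.1016, 0.0294]
tool_rot: [[-0.01, 0.998, -0.064], [0.0, -0.064, -0.998], [-1.0, -0.01, 0.0]]
wrist_force: [-11.8, 2.8, 7.6]
finger_gap: 0.492
```

jog_arm(motion=[0, 0, 0, 0, 0, 0, 0.041, 0, 0, 0, 0, 0, 0, 0.041, 0, 0, 0, 0, 0, 0, 0.041])

```text
clock: 7.65
tool_pos: [0.5336, 0.1016, 0.0293]
tool_rot: [[-0.011, 0.998, -0.064], [0.0, -0.064, -0.998], [-1.0, -0.011, 0.0]]
wrist_force: [-12.2, 2.8, 7.9]
finger_gap: 0.482
```

Run:
```python
from h import *
from cell import arm,cams
s=arm.state()
p=pickle.load(open('p.pkl','rb'))
togo(placed(p,(60,0,29))[0],Rdown(p[2]-np.pi/2)); print(s['wrist_force'],s['finger_gap'])
cv2.imwrite('pics/w9.png',cams.get_image('wrist')['image'])
```

```text
{'t': 7.65, 'shift': array([0.0003, 0.0011, 0.0003]), 'n': np.float64(0.0), 'rot': array([-0.0005,  0.0004,  0.0106])}
[-12.18526273   2.81379634   7.92441415] 0.4821057649657456
```

View pics/w9.png

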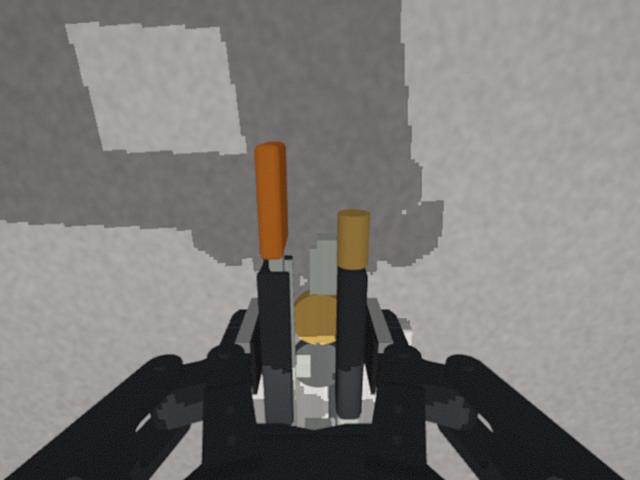

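jog_arm(motion=[0, 0.001, 0, 0, 0, 0, 0.039, 0, 0.001, 0, 0, 0, 0, 0.038, 0, 0.001, 0, 0, 0, 0, 0.038, 0, 0, 0, 0, 0, 0, 0.038])

```text
clock: 8.03
tool_pos: [0.5336, 0.1016, 0.0296]
tool_rot: [[-0.015, 0.998, -0.064], [0.0, -0.064, -0.998], [-1.0, -0.015, 0.001]]
wrist_force: [-19.5, 3.8, 16.6]
finger_gap: 0.463
```

jog_arm(motion=[0, -0.004, 0, 0, 0, 0, 0.06, 0, 0, 0, 0, 0, 0, 0.075, 0, 0, 0, 0, 0, 0, 0.075, 0, 0, 0, 0, 0, 0, 0.075, 0, 0, 0, 0, 0, 0, 0.075, 0, 0, 0, 0, 0, 0, 0.075])

```text
clock: 8.53
tool_pos: [0.5399, 0.1012, 0.0293]
tool_rot: [[0.001, 0.998, -0.064], [0.0, -0.064, -0.998], [-1.0, 0.001, -0.0]]
wrist_force: [0.4, 0.4, -0.7]
finger_gap: 0.876
```

Run:
```python
from h import *
from cell import arm,cams
s=arm.state()
p=pickle.load(open('p.pkl','rb'))
togo(placed(p,(60,0,29))[0],Rdown(p[2]-np.pi/2)); print(s['wrist_force'],s['finger_gap'])
cv2.imwrite('pics/w10.png',cams.get_image('wrist')['image']); ov('side',(240,150),'d10')
```

```text
{'t': 8.53, 'shift': array([ 0.0003, -0.0052,  0.0003]), 'n': np.float64(0.1), 'rot': array([-0.0003, -0.0001, -0.0014])}
[ 0.35835437  0.39451656 -0.69791987] 0.8758002680492639
```

View pics/w10.png

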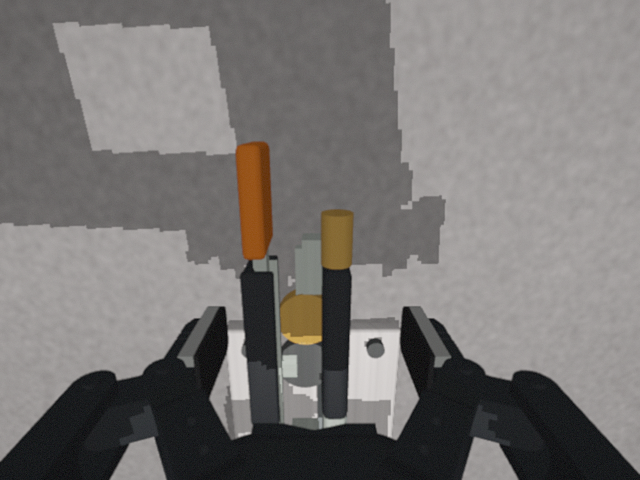

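View pics/d10.png

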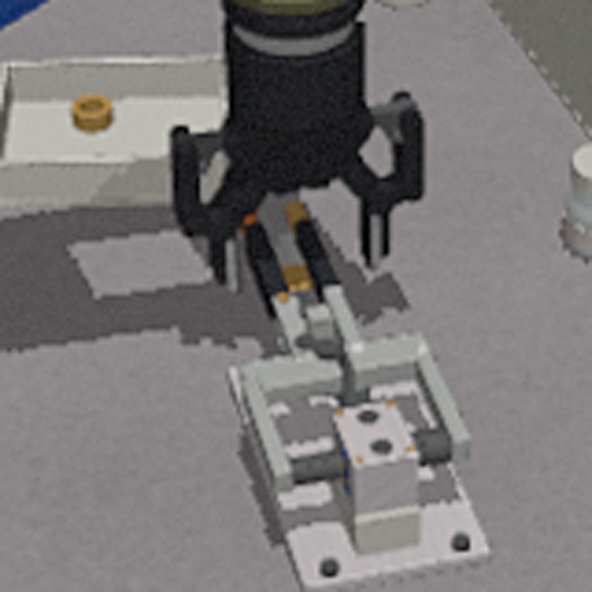

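jog_arm(motion=[-0.025, 0, 0, 0, 0, 0, 0.075, -0.025, 0, 0, 0, 0, 0, 0.06, -0.01, 0, 0, 0, 0, 0, 0.06, 0, -0.014, -0.023, 0, 0, 0, 0.06, 0, -0.014, -0.023, 0, 0, 0, 0.06, 0, -0.014, -0.023, 0, 0, 0, 0.06, 0, 0, 0, 0, 0, 0, 0.06, 0, 0, 0, 0, 0, 0, 0.06])

```text
clock: 9.3
tool_pos: [0.5005, 0.1738, 0.0889]
tool_rot: [[-0.0, 0.998, -0.061], [-0.0, -0.061, -0.998], [-1.0, -0.0, 0.0]]
wrist_force: [0.8, 0.6, -0.1]
finger_gap: 0.705
```

Run:
```python
from h import *
from cell import arm,cams
s=arm.state()
p=pickle.load(open('p.pkl','rb'))
togo(placed(p,(128,37.5,33))[0],Rdown(p[2]-np.pi/2)); print(s['wrist_force'],s['finger_gap'])
d=cams.get_image('wrist'); w=(s['tool_pos'],s['tool_rot'],d)
for q in [(100,10.5,71),(138,10.5,71),(138,18.5,71),(100,18.5,71)]:
  u=wproj(w,placed(p,q))[0]; cv2.circle(d['image'],(int(u[0]),int(u[1])),2,(255,0,0),-1)
cv2.imwrite('pics/w11.png',d['image']); ov('side',(240,130),'d11')
```

```text
{'t': 9.3, 'shift': array([0.0559, 0.0012, 0.0022]), 'n': np.float64(1.3), 'rot': array([0.0026, 0.0002, 0.0003])}
[ 0.77652948  0.64663013 -0.07516252] 0.7050986430827866
```

View pics/w11.png

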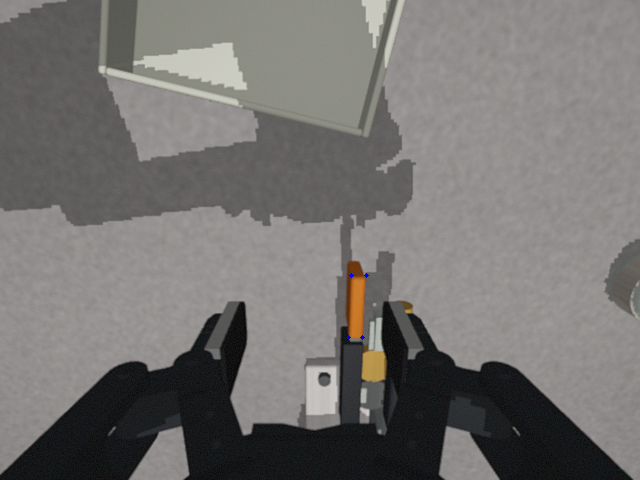

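View pics/d11.png

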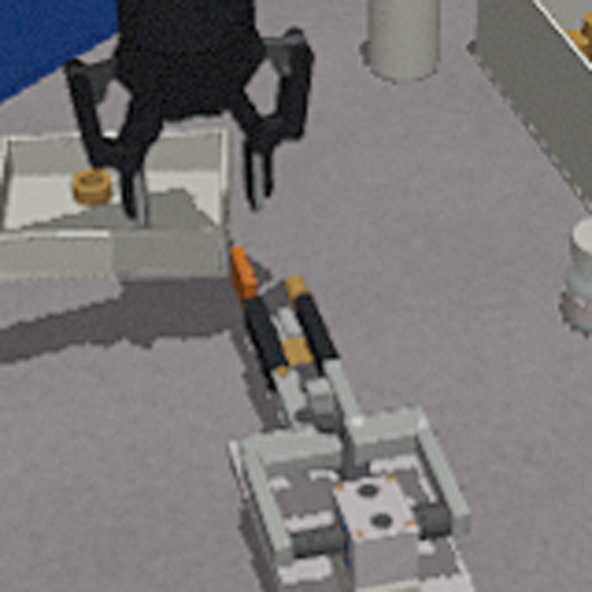

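Run:
```python
from h import *
from cell import arm,cams
s=arm.state(); d=cams.get_image('wrist'); w=(s['tool_pos'],s['tool_rot'],d)
for u in((103,70),(365,133),(236,245)):
  z=.035
  r=least_squares(lambda q:wproj(w,[q[0],q[1],z])[0]-u,(.45,.25)); print(r.x)
print(placed(pickle.load(open('p.pkl','rb')),[(128,82,45),(140,82,45)]))
```

```text
[0.39739093 0.28996598]
[0.53574307 0.24890845]
[0.45513328 0.18789546]
[[0.4571181  0.17432434 0.045     ]
 [0.45788522 0.1862998  0.045     ]]
```

jog_arm(motion=[0.02, 0.001, 0.001, 0, 0, 0, 0.06, 0.02, 0, 0, 0, 0, 0, 0.06, 0.015, 0, 0, 0, 0, 0, 0.06, 0, 0, 0, 0, 0, 0, 0.06])

```text
clock: 9.78
tool_pos: [0.5006, 0.1702, 0.0314]
tool_rot: [[-0.005, 0.998, -0.065], [-0.002, -0.065, -0.998], [-1.0, -0.005, 0.002]]
wrist_force: [0.2, 0.1, -0.1]
finger_gap: 0.705
```

Run:
```python
from h import *
from cell import arm,cams
s=arm.state()
p=pickle.load(open('p.pkl','rb'))
togo(placed(p,(128,37.5,33))[0],Rdown(p[2]-np.pi/2)); print(s['wrist_force'],s['finger_gap'])
d=cams.get_image('wrist')
cv2.imwrite('pics/w12.png',d['image']); ov('scene',(300,160),'s12')
```

```text
{'t': 9.78, 'shift': array([-0.0016,  0.0009, -0.0013]), 'n': np.float64(0.1), 'rot': array([-0.0016,  0.0019,  0.0052])}
[ 0.21995838  0.1151441  -0.14973544] 0.7047788832673264
```

View pics/w12.png

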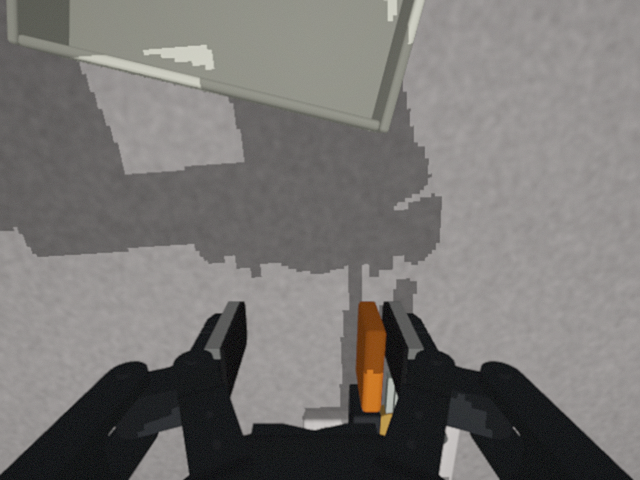

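View pics/s12.png

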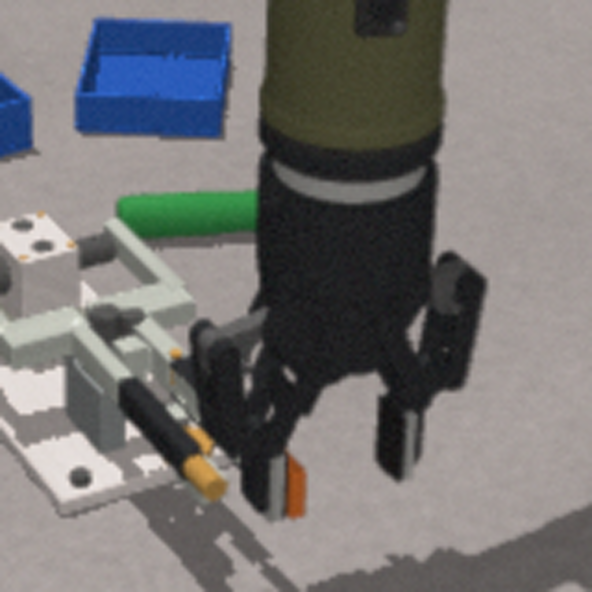

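jog_arm(motion=[0, -0.0025, 0, 0, 0, 0, 0.06, 0, -0.0025, 0, 0, 0, 0, 0.06, 0, -0.0025, 0, 0, 0, 0, 0.06, 0, -0.0025, 0, 0, 0, 0, 0.06, 0, -0.0025, 0, 0, 0, 0, 0.06, 0, -0.0025, 0, 0, 0, 0, 0.06, 0, -0.0025, 0, 0, 0, 0, 0.06])

```text
clock: 10.47
tool_pos: [0.486, 0.173, 0.0348]
tool_rot: [[0.003, 0.998, -0.064], [0.0, -0.064, -0.998], [-1.0, 0.003, -0.0]]
wrist_force: [3.0, -2.1, 1.6]
finger_gap: 0.702
```

Run:
```python
from h import *
from cell import arm,cams
s=arm.state()
d=cams.get_image('wrist')
cv2.imwrite('pics/w13.png',d['image']); ov('scene',(300,160),'s13')
```

```text
(no output)
```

View pics/w13.png

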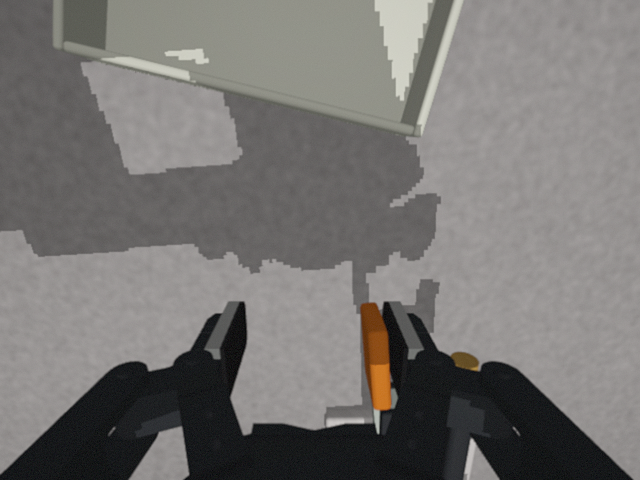

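View pics/s13.png

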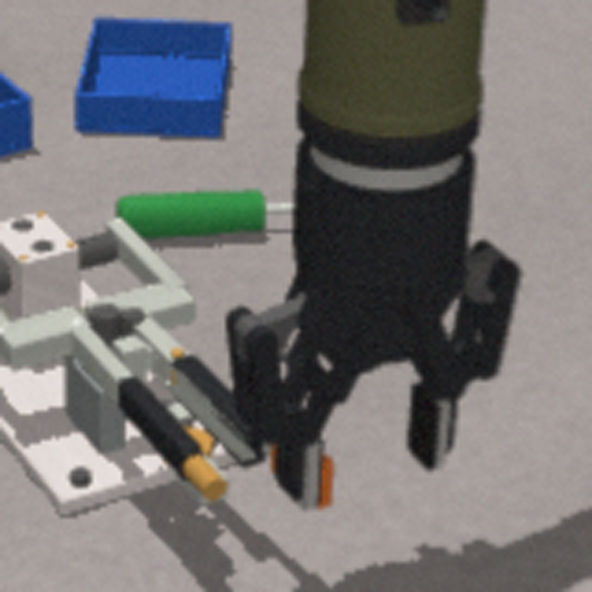

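Tab moved about 13 mm outward with 3 N and the handle is still locked; pulling further.

jog_arm(motion=[0, -0.0025, 0, 0, 0, 0, 0.06, 0, -0.0025, 0, 0, 0, 0, 0.06, 0, -0.0025, 0, 0, 0, 0, 0.06, 0, -0.0025, 0, 0, 0, 0, 0.06, 0, 0, 0, 0, 0, 0, 0.06])

```text
clock: 10.98
tool_pos: [0.4724, 0.1734, 0.0336]
tool_rot: [[-0.004, 0.998, -0.064], [-0.0, -0.064, -0.998], [-1.0, -0.004, 0.001]]
wrist_force: [0.1, -0.7, -0.4]
finger_gap: 0.699
```

Run:
```python
from h import *
from cell import arm,cams
s=arm.state()
d=cams.get_image('wrist')
cv2.imwrite('pics/w14.png',d['image']); ov('scene',(300,160),'s14')
```

```text
(no output)
```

View pics/s14.png

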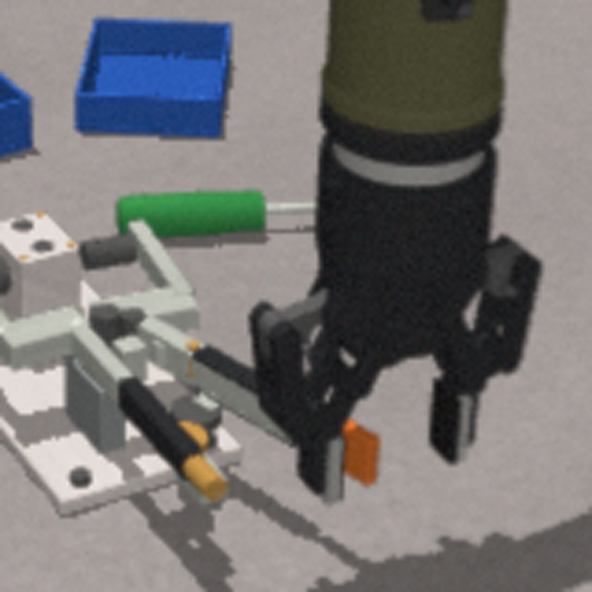

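jog_arm(motion=[-0.02, 0, 0, 0, 0, 0, 0.06, -0.04, 0, 0, 0, 0, 0, 0.06, -0.04, 0, 0, 0, 0, 0, 0.06, -0.03, 0.01, 0.02, 0, 0, 0, 0.06, 0, 0.012, 0.038, 0, 0, 0, 0.06, 0, 0.012, 0.038, 0, 0, 0, 0.06, 0, 0.012, 0.038, 0, 0, 0, 0.06, 0, 0.012, 0.038, 0, 0, 0, 0.06])

```text
clock: 11.75
tool_pos: [0.5212, -0.003, 0.1643]
tool_rot: [[-0.0, 0.998, -0.063], [0.0, -0.063, -0.998], [-1.0, -0.0, -0.0]]
wrist_force: [1.4, 0.7, 0.9]
finger_gap: 0.706
```

jog_arm(motion=[0, 0.01, 0.038, 0, 0, 0, 0.065, 0, 0, 0.022, 0.12, 0, 0, 0.065, 0, 0, 0, 0.12, 0, 0, 0.065, 0, 0, 0, 0.12, 0, 0, 0.065, 0, 0, 0, 0.12, 0, 0, 0.065, 0, 0, 0, 0.12, 0, 0, 0.065, 0, 0, 0, 0.12, 0, 0, 0.065, 0, 0, 0, 0.12, 0, 0, 0.065])

```text
clock: 12.42
tool_pos: [0.527, -0.0621, 0.1636]
tool_rot: [[-0.002, 0.614, -0.79], [0.001, -0.79, -0.614], [-1.0, -0.002, 0.001]]
wrist_force: [0.4, -0.6, 0.1]
finger_gap: 0.763
```

jog_arm(motion=[0, 0, 0, 0.12, 0, 0, 0.065, 0, 0, 0, 0.12, 0, 0, 0.065, 0, 0, 0, 0.12, 0, 0, 0.065, 0, 0, 0, 0.12, 0, 0, 0.065, 0, 0, 0, 0.12, 0, 0, 0.065, 0, 0, 0, 0.12, 0, 0, 0.065, 0, 0, 0, 0, 0, 0, 0.065, 0, 0, 0, 0, 0, 0, 0.065])

```text
clock: 13.08
tool_pos: [0.5273, -0.0621, 0.1637]
tool_rot: [[-0.001, -0.05, -0.999], [0.0, -0.999, 0.05], [-1.0, -0.0, 0.001]]
wrist_force: [-0.4, 0.3, -0.1]
finger_gap: 0.764
```

Run:
```python
from h import *
from cell import arm,cams
s=arm.state()
p=pickle.load(open('p.pkl','rb'))
togo(placed(p,(-105,-3,120))[0],Rdown(p[2]+np.pi)); print(s['wrist_force'],s['finger_gap'],s['tool_pos'])
d=cams.get_image('wrist'); w=(s['tool_pos'],s['tool_rot'],d); pickle.dump(w,open('w15.pkl','wb'))
cv2.imwrite('pics/w15.png',d['image'])
ov('scene',(240,180),'s15')
ov('side',(240,180),'d15')
```

```text
{'t': 13.08, 'shift': array([0.0437, 0.0016, 0.0001]), 'n': np.float64(1.0), 'rot': array([0.0141, 0.0012, 0.0003])}
[-0.40809428  0.34938225 -0.06483452] 0.7635454647673694 [ 0.52726005 -0.06206306  0.16374381]
```

View pics/w15.png

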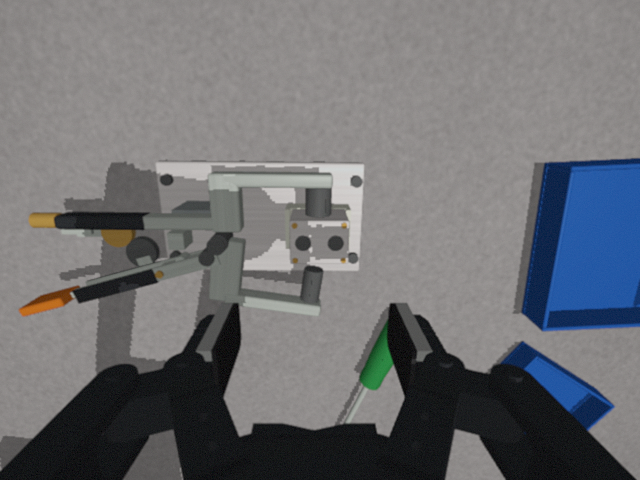

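View pics/s15.png

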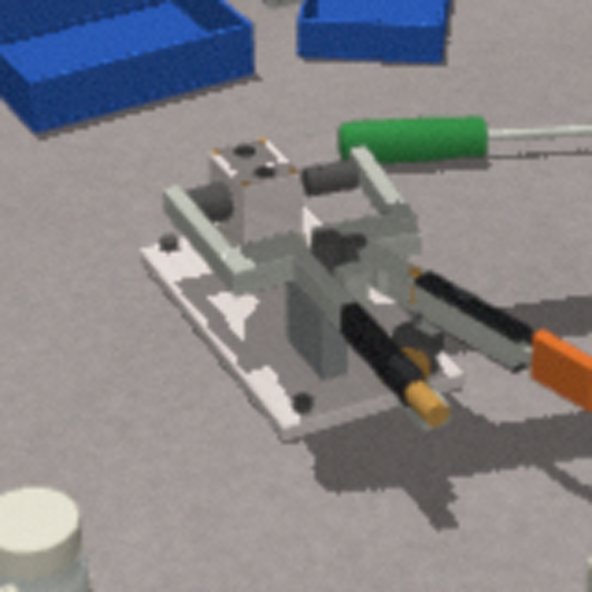

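View pics/d15.png

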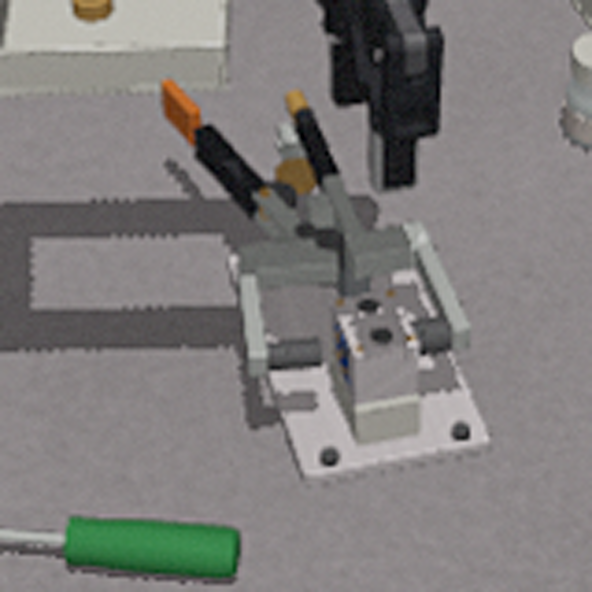

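Run:
```python
import cv2
i=cv2.imread("pics/w15.png")
cv2.imwrite("pics/c15.png",cv2.resize(i[180:300,270:380],None,fx=5,fy=5,interpolation=cv2.INTER_CUBIC))
```

```text
(no output)
```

View pics/c15.png

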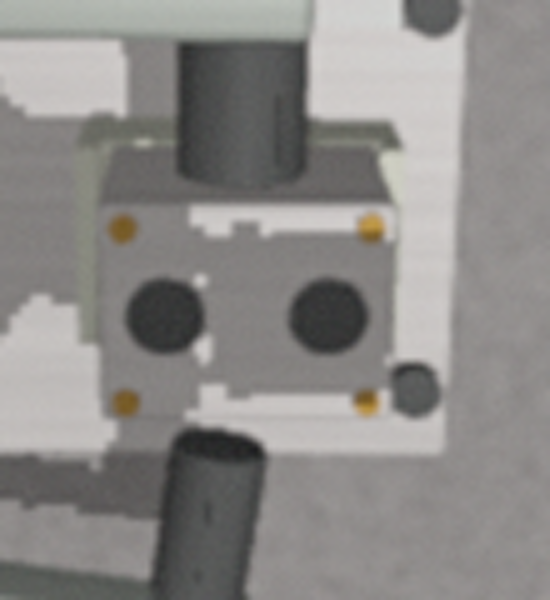

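Run:
```python
from h import *
w=pickle.load(open('w15.pkl','rb'))
A=lambda c:crop(c,5,(270,180))
U=np.array([A((101,204)),A((397,206)),A((393,416)),A((103,416))])
L=np.array([(22,-17,70),(-22,-17,70),(-22,17,70),(22,17,70)])
f=lambda p:(wproj(w,placed(p,L))-U).ravel()
r=least_squares(f,(.53,-.06,1.5));print(r.x,f(r.x).round(1))
f2=lambda q:(wproj(w,placed(q,L+[0,0,q[3]*1000]))-U).ravel()
r2=least_squares(f2,(.53,-.06,1.5,0));print(r2.x)
p=pickle.load(open('p.pkl','rb')); print(placed(p,(-105,-3,70)))
h=r.x; togo((h[0],h[1],.04),Rdown(h[2]+np.pi)); pickle.dump(h,open('hh.pkl','wb'))
```

```text
[ 0.52810789 -0.06581946  1.5190933 ] [-0.9 -0.7  1.1 -1.   0.3  1.  -0.4  0.9]
[ 0.52575684 -0.06582702  1.5191391  -0.00730191]
[[ 0.52704936 -0.06363284  0.07      ]]
{'t': 13.23, 'shift': array([ 0.124 ,  0.0036, -0.0008]), 'n': np.float64(3.0), 'rot': array([0.0007, 0.0005, 0.0002])}
```

jog_arm(motion=[0, 0.003, 0, 0, 0, 0, 0.065, 0.035, 0, 0, 0, 0, 0, 0.065, 0.035, 0, 0, 0, 0, 0, 0.065, 0.02, 0, 0, 0, 0, 0, 0.065, 0, 0, 0, 0, 0, 0, 0.065, 0, 0, 0, 0, 0, 0, 0.065])

```text
clock: 13.73
tool_pos: [0.5267, -0.0653, 0.0733]
tool_rot: [[-0.003, -0.053, -0.999], [0.001, -0.999, 0.053], [-1.0, -0.0, 0.003]]
wrist_force: [0.6, 0.0, 0.1]
finger_gap: 0.759
```

Run:
```python
from h import *
from cell import arm,cams
s=arm.state()
h=pickle.load(open('hh.pkl','rb'))
togo((h[0],h[1]+.001,.030),Rdown(h[2]+np.pi)); print(s['wrist_force'],s['finger_gap'],s['tool_pos'])
cv2.imwrite('pics/w16.png',cams.get_image('wrist')['image'])
ov('scene',(240,150),'s16')
```

```text
{'t': 13.73, 'shift': array([ 0.0433, -0.0005, -0.0015]), 'n': np.float64(1.0), 'rot': array([-0.0009,  0.0029,  0.0004])}
[0.64678852 0.00545827 0.07296335] 0.758544235325363 [ 0.52674489 -0.0652994   0.07329506]
```

View pics/w16.png

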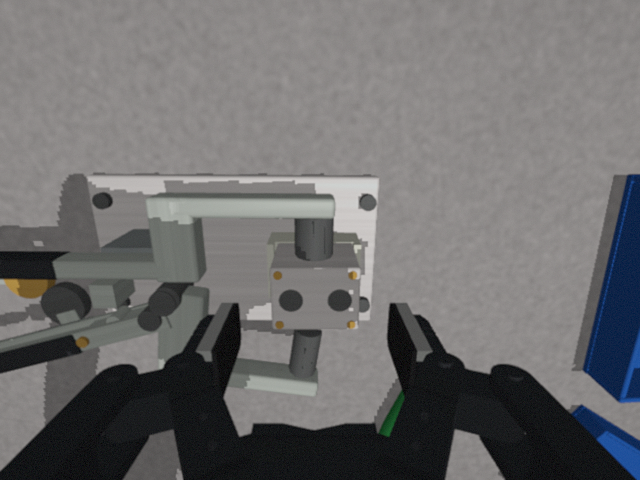

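View pics/s16.png

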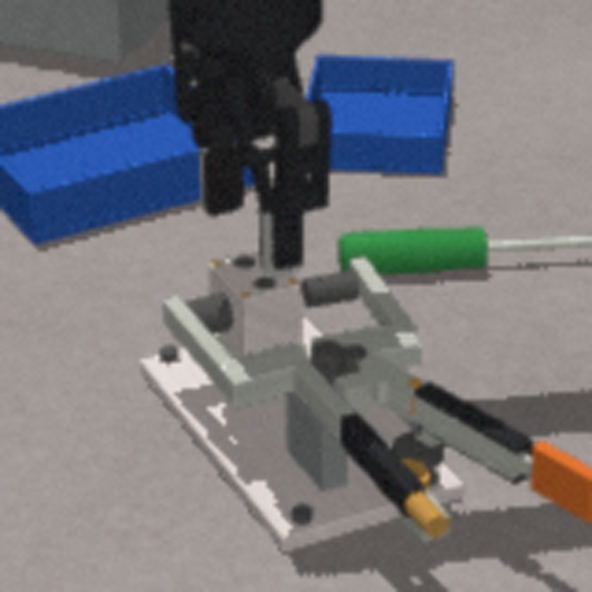

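jog_arm(motion=[0.015, 0, 0, 0, 0, 0, 0.065, 0.01, 0, 0, 0, 0, 0, 0.065, 0, 0, 0, 0, 0, 0, 0.065, 0, 0, 0, 0, 0, 0, 0.065])

```text
clock: 14.17
tool_pos: [0.5277, -0.0653, 0.0496]
tool_rot: [[0.0, -0.053, -0.999], [-0.0, -0.999, 0.053], [-1.0, 0.0, -0.0]]
wrist_force: [-0.3, -0.3, -0.4]
finger_gap: 0.762
```

Run:
```python
from h import *
from cell import arm,cams
s=arm.state()
h=pickle.load(open('hh.pkl','rb'))
togo((h[0],h[1]+.001,.030),Rdown(h[2]+np.pi)); print(s['wrist_force'],s['finger_gap'],s['tool_pos'])
cv2.imwrite('pics/w17.png',cams.get_image('wrist')['image'])
ov('scene',(240,150),'s17')
```

```text
{'t': 14.17, 'shift': array([ 0.0196, -0.0006, -0.0003]), 'n': np.float64(0.5), 'rot': array([-0.0015, -0.0002, -0.    ])}
[-0.25124641 -0.28111825 -0.42832016] 0.7617350811078974 [ 0.52773309 -0.06534981  0.0495599 ]
```

View pics/w17.png

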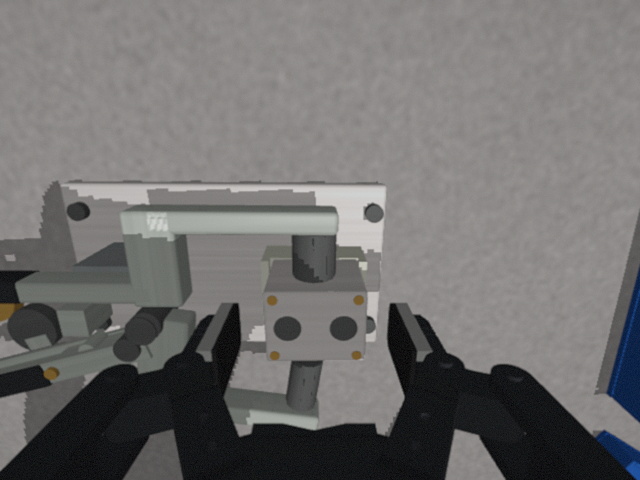

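View pics/s17.png

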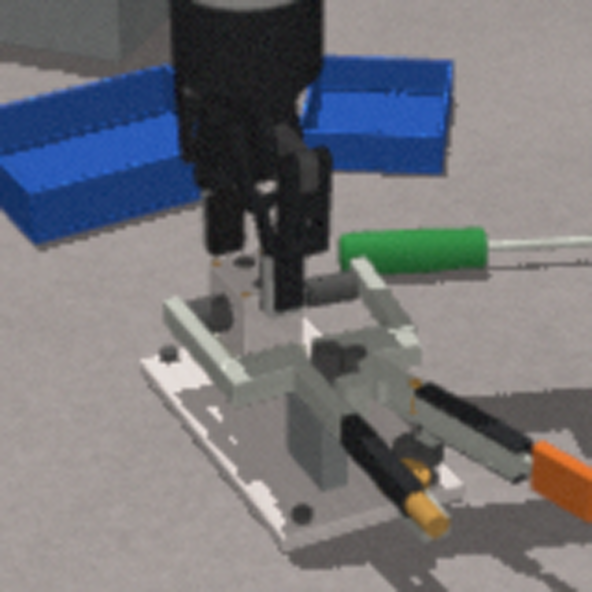

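jog_arm(motion=[0.01, 0, 0, 0, 0, 0, 0.065, 0.009, 0, 0, 0, 0, 0, 0.065, 0, 0, 0, 0, 0, 0, 0.065, 0, 0, 0, 0, 0, 0, 0.055, 0, 0, 0, 0, 0, 0, 0.04, 0, 0, 0, 0, 0, 0, 0.035, 0, 0, 0, 0, 0, 0, 0.035, 0, 0, 0, 0, 0, 0, 0.035])

```text
clock: 14.93
tool_pos: [0.5274, -0.0652, 0.03]
tool_rot: [[-0.0, -0.053, -0.999], [0.0, -0.999, 0.053], [-1.0, -0.0, 0.0]]
wrist_force: [0.2, -1.1, -1.3]
finger_gap: 0.505
```

Run:
```python
from h import *
from cell import arm,cams
s=arm.state()
h=pickle.load(open('hh.pkl','rb'))
togo((h[0],h[1]+.001,.030),Rdown(h[2]+np.pi)); print(s['wrist_force'],s['finger_gap'],s['tool_pos'])
cv2.imwrite('pics/w18.png',cams.get_image('wrist')['image'])
ov('scene',(240,150),'s18')
```

```text
{'t': 14.93, 'shift': array([ 0.    , -0.0005, -0.0007]), 'n': np.float64(0.0), 'rot': array([-0.0015,  0.0004,  0.    ])}
[ 0.16868812 -1.0808237  -1.27617834] 0.5054427836308024 [ 0.52739422 -0.06524403  0.03003754]
```

View pics/w18.png

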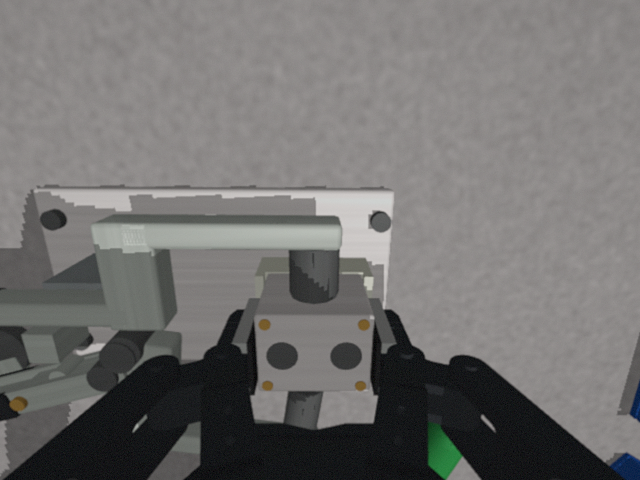

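View pics/s18.png

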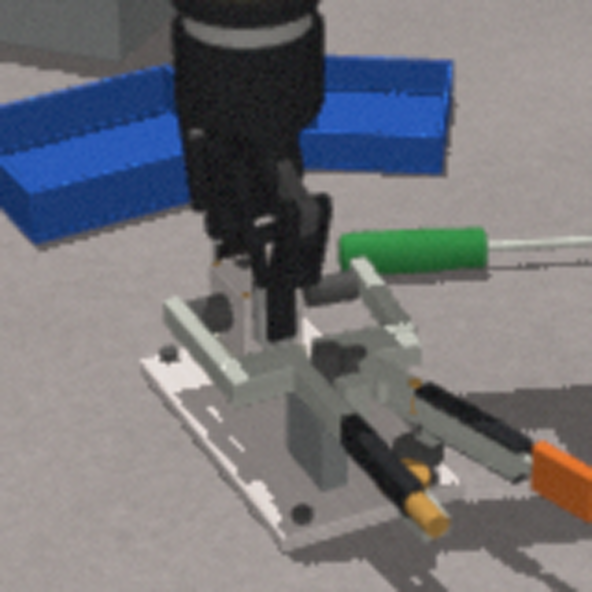

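jog_arm(motion=[-0.01, 0, 0, 0, 0, 0, 0.035, -0.02, 0, 0, 0, 0, 0, 0.035, -0.03, 0, 0, 0, 0, 0, 0.035, -0.03, 0, 0, 0, 0, 0, 0.035, -0.03, 0, 0, 0, 0, 0, 0.035, 0, 0, 0, 0, 0, 0, 0.035])

```text
clock: 15.53
tool_pos: [0.5321, -0.0661, 0.1569]
tool_rot: [[0.012, -0.053, -0.999], [-0.002, -0.999, 0.053], [-1.0, 0.002, -0.013]]
wrist_force: [2.1, -1.2, -2.0]
finger_gap: 0.504
```

Run:
```python
from h import *
from cell import arm,cams
s=arm.state()
print(s['wrist_force'],s['finger_gap'],s['tool_pos'])
togo((.494,-.327,.12),Rdown(-np.pi/2))
d=cams.get_image('wrist'); cv2.imwrite('pics/w19.png',d['image'])
d=cams.get_image('scene')['image']; cv2.imwrite('pics/s19.png',d)
```

```text
[ 2.07608984 -1.23289856 -1.99139049] 0.5038448994572868 [ 0.53213882 -0.06612033  0.15689535]
{'t': 15.53, 'shift': array([0.0371, 0.2625, 0.0247]), 'n': np.float64(6.4), 'rot': array([-0.0531, -0.0125, -0.0021])}
```

View pics/w19.png

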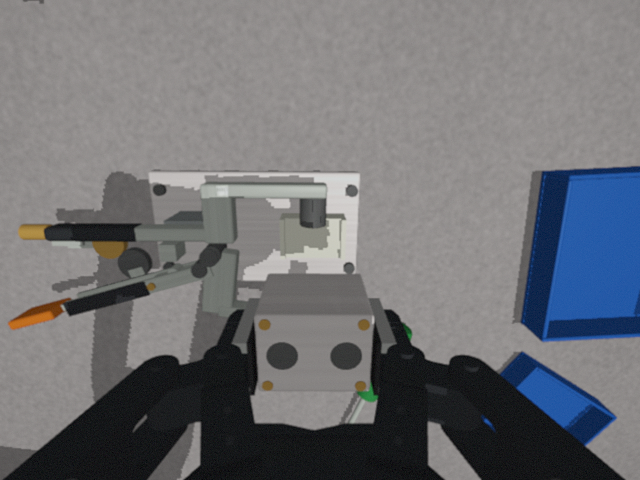

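View pics/s19.png

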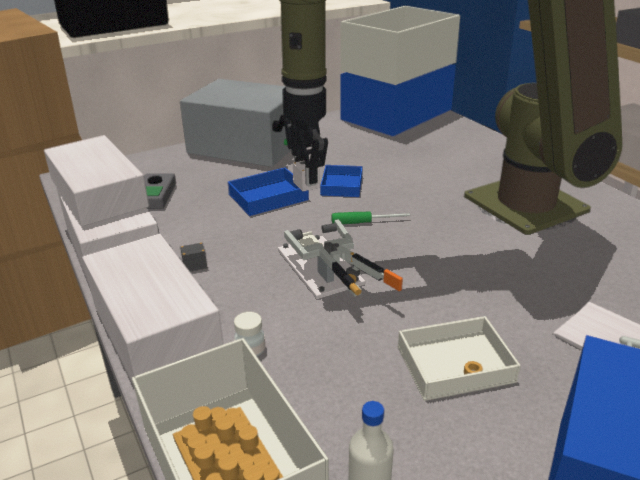

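Run:
```python
from h import *
from cell import arm
for u in((270,163),(187,153),(302,138)):
  r=least_squares(lambda q:proj('scene',[q[0],q[1],0])[0]-u,(.5,-.4)); print(r.x)
print(proj('scene',placed((.494,-.327,np.pi),[(75,60,35),(75,-60,35),(-75,-60,35),(-75,60,35)])).round())
print(arm.state()['joint_positions'].round(2))
```

```text
[ 0.41053822 -0.49352437]
[ 0.57504074 -0.66876526]
[ 0.26130204 -0.59835265]
[[285. 166.]
 [309. 186.]
 [248. 202.]
 [227. 181.]]
[-0.2   0.31  1.7   0.    1.13  1.42]
```

jog_arm(motion=[0, 0.03, 0.003, 0, 0, 0, 0.035, 0, 0.033, 0.003, 0, 0, 0, 0.035, 0, 0.033, 0.003, 0, 0, 0, 0.035, 0, 0.033, 0.003, 0, 0, 0, 0.035, 0, 0.03, 0.003, 0, 0, 0, 0.035, 0, 0, 0, 0, 0, 0, 0.035])

```text
clock: 16.13
tool_pos: [0.5028, -0.2283, 0.1484]
tool_rot: [[-0.002, -0.057, -0.998], [-0.002, -0.998, 0.057], [-1.0, 0.002, 0.002]]
wrist_force: [-0.1, 0.3, -1.7]
finger_gap: 0.506
```

Run:
```python
from h import *
from cell import arm,cams
s=arm.state()
print(s['wrist_force'],s['finger_gap'],s['tool_pos'])
togo((.494,-.327,.12),Rdown(-np.pi/2))
d=cams.get_image('wrist'); pickle.dump((s['tool_pos'],s['tool_rot'],d),open('w20.pkl','wb')); cv2.imwrite('pics/w20.png',d['image'])
```

```text
[-0.06473028  0.34431751 -1.72098867] 0.505665437781008 [ 0.50277759 -0.22825605  0.14841517]
{'t': 16.13, 'shift': array([0.0287, 0.099 , 0.0031]), 'n': np.float64(2.5), 'rot': array([-0.0568,  0.0024, -0.0023])}
```

View pics/w20.png

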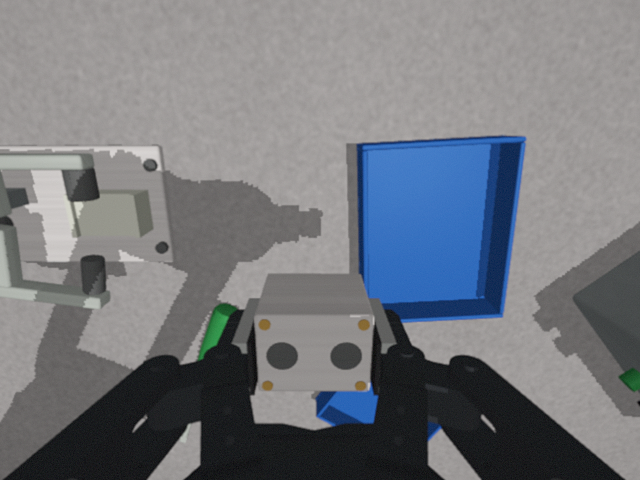

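Run:
```python
from h import *
w=pickle.load(open('w20.pkl','rb'))
U=np.array([(359,144),(525,137),(503,317)],float)
# image up = +x world, right = -y world
L=np.array([(75,60,35),(75,-60,35),(-75,-60,35)])
f=lambda p:(wproj(w,placed(p,L))-U).ravel()
r=least_squares(f,(.49,-.327,0),loss='soft_l1');print(r.x,f(r.x).round(1))
print(wproj(w,placed((.494,-.327,0.004),[(75,60,35),(75,-60,35),(-75,-60,35),(-75,60,35)])).round(0).tolist())
```

```text
[ 0.49489118 -0.32548446  0.00278218] [ 0.5  0.9  0.1 -2.  -0.8  0.3]
[[361.0, 146.0], [527.0, 136.0], [504.0, 318.0], [364.0, 326.0]]
```

jog_arm(motion=[0, 0.033, 0.001, -0.019, 0, 0, 0.035, 0, 0.033, 0.001, -0.019, 0, 0, 0.035, 0, 0.032, 0.001, -0.019, 0, 0, 0.035, 0, 0, 0, 0, 0, 0, 0.035, 0.03, 0, 0, 0, 0, 0, 0.035, 0.03, 0, 0, 0, 0, 0, 0.035, 0.03, 0, 0, 0, 0, 0, 0.035, 0, 0, 0, 0, 0, 0, 0.035])

```text
clock: 16.85
tool_pos: [0.493, -0.3163, 0.0534]
tool_rot: [[-0.011, 0.004, -1.0], [0.009, -1.0, -0.004], [-1.0, -0.009, 0.011]]
wrist_force: [-0.6, 0.9, -2.6]
finger_gap: 0.506
```

jog_arm(motion=[0.02, 0, 0, 0, 0, 0, 0.035, 0.01, 0, 0, 0, 0, 0, 0.035, 0, 0, 0, 0, 0, 0, 0.035, 0, 0, 0, 0, 0, 0, 0.035])

```text
clock: 17.18
tool_pos: [0.4977, -0.3203, 0.0302]
tool_rot: [[-0.001, 0.004, -1.0], [0.001, -1.0, -0.004], [-1.0, -0.001, 0.001]]
wrist_force: [-0.0, -0.3, -1.8]
finger_gap: 0.506
```

Run:
```python
from h import *
from cell import arm,cams
s=arm.state()
print(s['wrist_force'],s['finger_gap'],s['tool_pos'])
togo((.4945,-.326,.005),Rdown(-np.pi/2))
ov('side',(300,300),'d21');ov('scene',(220,90),'s21'); cv2.imwrite('pics/w21.png',cams.get_image('wrist')['image'])
```

```text
[-0.04693677 -0.2732534  -1.77534039] 0.5061367972752556 [ 0.49768736 -0.32034531  0.03019427]
{'t': 17.18, 'shift': array([0.0252, 0.0057, 0.0032]), 'n': np.float64(0.6), 'rot': array([0.0043, 0.0011, 0.0009])}
```

View pics/d21.png

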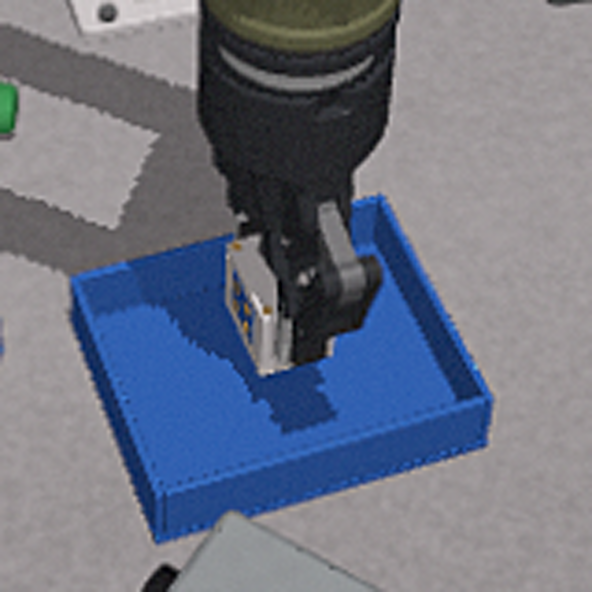

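View pics/w21.png

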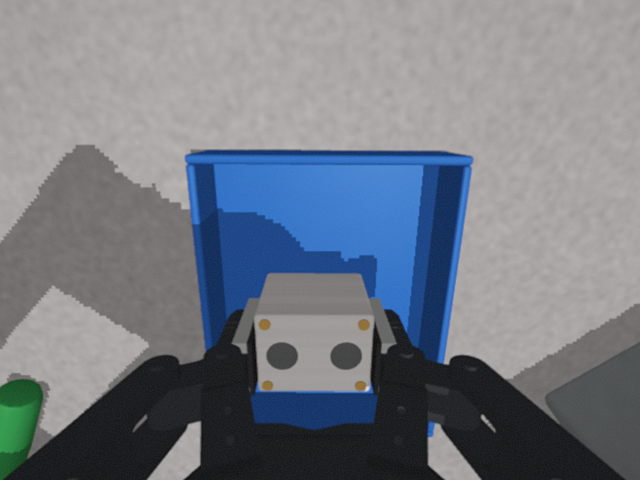

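jog_arm(motion=[0.01, 0.006, 0.003, 0, 0, 0, 0.035, 0.008, 0, 0, 0, 0, 0, 0.035, 0, 0, 0, 0, 0, 0, 0.035, 0, 0, 0, 0, 0, 0, 0.035])

```text
clock: 17.67
tool_pos: [0.494, -0.3268, 0.0113]
tool_rot: [[-0.002, 0.003, -1.0], [0.001, -1.0, -0.003], [-1.0, -0.001, 0.002]]
wrist_force: [-0.4, 0.7, -1.9]
finger_gap: 0.506
```

jog_arm(motion=[0.002, 0, 0, 0, 0, 0, 0.035, 0.002, 0, 0, 0, 0, 0, 0.035, 0, 0, 0, 0, 0, 0, 0.035])

```text
clock: 17.92
tool_pos: [0.4947, -0.327, 0.0078]
tool_rot: [[-0.0, 0.004, -1.0], [0.0, -1.0, -0.004], [-1.0, -0.0, 0.0]]
wrist_force: [-0.6, 0.4, -2.1]
finger_gap: 0.504
```

jog_arm(motion=[0.002, 0, 0, 0, 0, 0, 0.035, 0, 0, 0, 0, 0, 0, 0.035, 0, 0, 0, 0, 0, 0, 0.035])

```text
clock: 18.17
tool_pos: [0.4948, -0.327, 0.0061]
tool_rot: [[-0.0, 0.004, -1.0], [0.0, -1.0, -0.004], [-1.0, -0.0, 0.0]]
wrist_force: [0.9, 0.7, -1.9]
finger_gap: 0.507
```

jog_arm(motion=[0.002, 0, 0, 0, 0, 0, 0.035, 0, 0, 0, 0, 0, 0, 0.035, 0, 0, 0, 0, 0, 0, 0.035])

```text
clock: 18.42
tool_pos: [0.4949, -0.3271, 0.0041]
tool_rot: [[0.0, 0.004, -1.0], [-0.0, -1.0, -0.004], [-1.0, 0.0, -0.0]]
wrist_force: [-1.2, -0.1, -2.2]
finger_gap: 0.505
```

jog_arm(motion=[0.001, 0, 0, 0, 0, 0, 0.035, 0, 0, 0, 0, 0, 0, 0.035, 0, 0, 0, 0, 0, 0, 0.035])

```text
clock: 18.67
tool_pos: [0.4949, -0.3271, 0.004]
tool_rot: [[0.0, 0.004, -1.0], [-0.0, -1.0, -0.004], [-1.0, 0.0, -0.0]]
wrist_force: [-1.9, 0.6, 4.3]
finger_gap: 0.503
```

Contact with the bin floor (the force went from -2 to +4 N at TCP z 4 mm). Opening.

jog_arm(motion=[0, 0, 0, 0, 0, 0, 0.045, 0, 0, 0, 0, 0, 0, 0.052, 0, 0, 0, 0, 0, 0, 0.058, 0, 0, 0, 0, 0, 0, 0.058, 0, 0, 0, 0, 0, 0, 0.058])

```text
clock: 19.08
tool_pos: [0.4948, -0.3271, 0.003]
tool_rot: [[-0.0, 0.004, -1.0], [0.0, -1.0, -0.004], [-1.0, -0.0, 0.0]]
wrist_force: [0.1, 0.5, -0.6]
finger_gap: 0.681
```

jog_arm(motion=[-0.015, 0, 0, 0, 0, 0, 0.058, -0.03, 0, 0, 0, 0, 0, 0.058, -0.04, 0, 0, 0, 0, 0, 0.058, -0.04, 0, 0, 0, 0, 0, 0.058, -0.02, 0, 0, 0, 0, 0, 0.058, 0, 0, 0, 0, 0, 0, 0.058, 0, 0, 0, 0, 0, 0, 0.058])

```text
clock: 19.67
tool_pos: [0.4957, -0.3278, 0.1498]
tool_rot: [[0.003, 0.004, -1.0], [-0.002, -1.0, -0.004], [-1.0, 0.002, -0.003]]
wrist_force: [0.0, 0.6, -1.1]
finger_gap: 0.683
```

Run:
```python
from h import *
from cell import arm,cams
s=arm.state()
print(s['wrist_force'],s['finger_gap'],s['tool_pos'])
d=cams.get_image('wrist'); pickle.dump((s['tool_pos'],s['tool_rot'],d),open('w22.pkl','wb')); cv2.imwrite('pics/w22.png',d['image'])
cv2.imwrite('pics/d22.png',cams.get_image('side')['image']); cv2.imwrite('pics/s22.png',cams.get_image('scene')['image'])
```

```text
[ 0.00590215  0.55945341 -1.08782345] 0.6826617048809032 [ 0.49569394 -0.32778705  0.1497978 ]
```

View pics/w22.png

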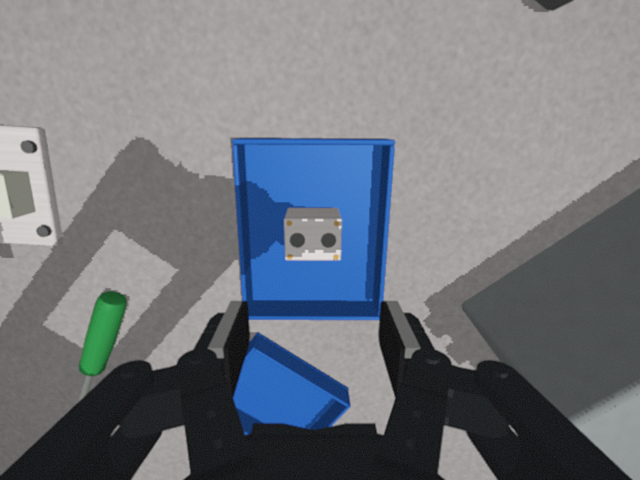

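View pics/d22.png

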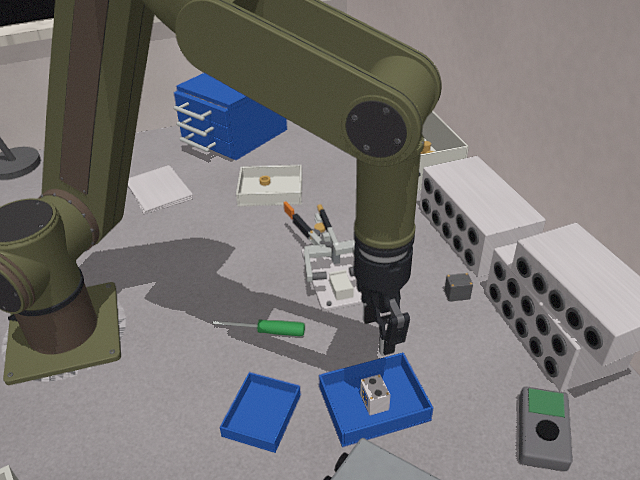

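View pics/s22.png

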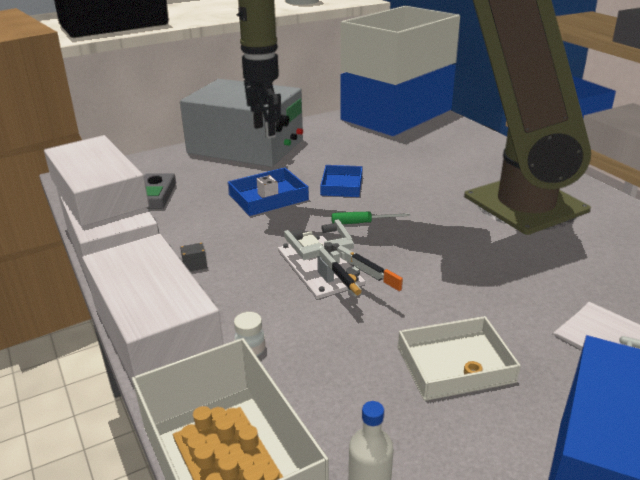

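Housing stands centred and upright in the larger blue bin (wrist pixel (313,235), rim 233–393 x 140–318). The pliers are open and the other objects haven't moved. One close look at the insert, then I'll hand in.

Run:
```python
import cv2
from cell import arm
i=cv2.imread('pics/d22.png')[360:430,330:410]; cv2.imwrite('pics/c22.png',cv2.resize(i,None,fx=7,fy=7,interpolation=cv2.INTER_CUBIC))
arm.close_job()
```

```text
the job is handed in; nothing more can be done
```

View pics/c22.png

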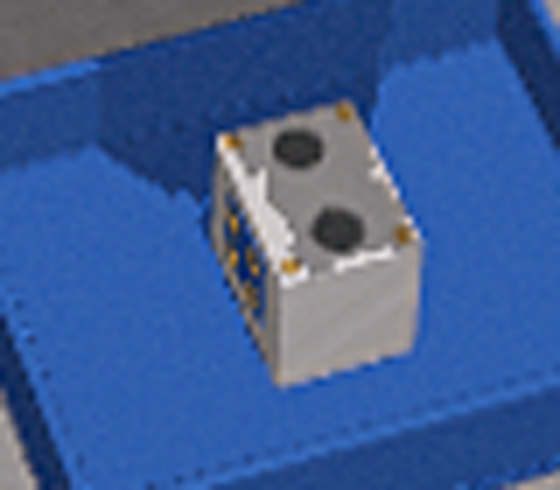

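I squeezed the plier handles until they locked and stayed shut with the gripper off them. I then hooked the orange tab and pulled it outward until the pliers sprung open. The housing is now standing in the larger blue bin. The job was handed in at about 20 s on the robot's clock, and it gave no verdict.

**Last checks:**
- **Housing:** upright, and released about 1 mm from the bin's measured centre, after contact with the floor was felt. It was not dropped.
- **Insert:** looks flush in the close crop. I judged this by eye and did not measure it.
- **Pliers:** the handles look fully open, with the tab back and clear of the gripper. I did not measure either angle.
- **Other objects:** the white bin, spare housing, screwdriver and jar look unmoved in the final views, and the gripper was clear of everything.

**What disagreed:** the fingertips stand about 10 to 20 mm behind the reported TCP, not 19 mm ahead of it as the brief says. Because of this, the first squeeze put a fingertip on top of the moving handle, with about 19 N upward. I backed off and used the measured offset from then on.

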